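# Lock the sample collecting box and post the pots through its flap

## Task

Get the sample collecting box ready and fill it: swing its clear side door fully shut, take the locking pin out of the wooden pen block and push it down through the three lugs until its head sits on the top one. Then post every sample pot on the desk into the box by pushing it down through the sprung flap in the top, so that the flap closes again behind each; a pot only goes in once the door is pinned. Leave everything else on the desk where it is.

Things in the scene. Friction and masses are not known exactly. Their poses are not given: they have to be found in the camera images.
- box: Collecting box, fixed: 260 mm (its x) by 280 mm (y), 255 mm high, white frame and top, clear walls. Origin at the centre of its underside, z up; door on its -x side. The flat top carries 3 mm trim round the flap opening and a 6 mm hinge barrel on the opening's +x edge. Inside, a steel chute plate slopes at 45 degrees from the wall opposite the door down to mid-floor.
- slot (a point): Centre of the flap opening, level with the box top, at (20, 0, 255) mm in the box's frame, axes as the box's. Opening 94 mm along x, 140 mm along y: room for fingers that close along y. The steel flap fills it, hinged on its +x edge, and swings down. At least 90 mm is free below the top. Best line for a pot: 5 to 10 mm to the -x side; let go when its cap is 15 to 22 mm below the top.
- flap (a joint): Angle of the flap in rad: 0 shut, up to 1.45 open (hanging down inside). Sprung shut with 0.14 Nm, 0.22 Nm when fully open. A pot merely set on it does not fall through; pushing one in takes 2 to 8 N. It shuts by itself once nothing is in its way.
- door (a joint): Angle of the door in rad: 0 fully shut against its stop, growing as it swings outwards (to the box's -x); starts at 0.35 to 0.65. No latch: it stays where it is left (light friction, under 1 N at the push point).
- door_hinge (a point): Point on the door's upright hinge axis, at (-133, -128, 210) mm in the box's frame. Its axes turn with the door: y along it to the free edge, -x out from its outer face, and are the box's when shut. Door 236 mm wide, 6 mm thick with a 9 mm rim, 12 to 225 mm above the desk; outer face 3 mm from the axis. A lug 46 mm out by 40 mm sticks out by its free edge, underside at 205 mm.
- door_push (a point): Point on the door's outer face to push it shut: 150 mm from the hinge axis, 210 mm above the desk, moving and turning with the door. The lugs begin 48 mm farther along it. As the door comes home, keep the wide parts of the gripper above the box's top (261 mm).
- clevis (a point): Centre of the pin hole at the upper face of the top lug, at (-162, 95, 227) mm in the box's frame. Three 6 mm steel lugs, tops at 227, 211 and 195 mm: the middle one is the door's, the others the box's, joined by a web at their +y end. Upright holes 17 mm across, in line when the door is shut; nothing below them. The lugs span x -183 to -137, y 70 to 140 mm in the box's frame.
- pin: Locking pin, upright: steel shank 12 mm across, 70 mm long with tapered foot; flange 30 mm across, 4 mm thick; black knob 24 mm across, 36 mm high; 110 mm in all, 70 g. Origin at the centre of its foot, z up. It starts standing in the pen block, foot 10 mm above the desk (knob from 84 to 120 mm). Home in the lugs, flange on the top one, its origin is 157 mm above the desk.
- block: Wooden pen block, fixed: 60 mm (x) by 130 mm (y), 40 mm high, origin at the centre of its underside. The pin stands in a 15 mm hole, 30 mm deep, at (0, -40) mm; two pens stand at (-12, 30) and (14, 46) mm, up to 135 mm above the desk.
- pot1: Sample pot 1: an upright round screw-cap pot standing on the desk, 68 mm tall: pale body 56 mm across, ribbed white cap 58 mm across and 22 mm high on top; 90 to 165 g, bottom-heavy. Origin at the centre of its underside, z up through the cap. Three to five of the five pots are there; the absent ones read None. All are alike.
- pot2: Sample pot 2: an upright round screw-cap pot standing on the desk, 68 mm tall: pale body 56 mm across, ribbed white cap 58 mm across and 22 mm high on top; 90 to 165 g, bottom-heavy. Origin at the centre of its underside, z up through the cap. Three to five of the five pots are there; the absent ones read None. All are alike.
- pot3: Sample pot 3: an upright round screw-cap pot standing on the desk, 68 mm tall: pale body 56 mm across, ribbed white cap 58 mm across and 22 mm high on top; 90 to 165 g, bottom-heavy. Origin at the centre of its underside, z up through the cap. Three to five of the five pots are there; the absent ones read None. All are alike.
- pot4: Sample pot 4: an upright round screw-cap pot standing on the desk, 68 mm tall: pale body 56 mm across, ribbed white cap 58 mm across and 22 mm high on top; 90 to 165 g, bottom-heavy. Origin at the centre of its underside, z up through the cap. Three to five of the five pots are there; the absent ones read None. All are alike.
- pot5: Sample pot 5: an upright round screw-cap pot standing on the desk, 68 mm tall: pale body 56 mm across, ribbed white cap 58 mm across and 22 mm high on top; 90 to 165 g, bottom-heavy. Origin at the centre of its underside, z up through the cap. Three to five of the five pots are there; the absent ones read None. All are alike.
- label_roll: Bystander: a roll of blank labels lying flat, 68 mm across, 45 mm high, loose, among the pots. Origin at the centre of its underside.
- mouse: Bystander: a black computer mouse, 105 by 58 mm, 33 mm high, loose, on the far side. Origin at the centre of its underside.
- gel_bottle: Bystander: a clear pump bottle of hand gel, 64 mm across, 175 mm tall, loose. Origin at the centre of its underside.
- stapler: Bystander: a stapler, 135 by 36 mm, 50 mm high, loose. Origin at the centre of its underside.

How it is judged:
By the outcome, as a careful person would: the job done as asked, in the order asked, and still so for the second after the job is handed in, with the robot touching nothing.
Of pot1, pot2, pot3, pot4, pot5 only 3 to 5 are there at a start; the rules pass over those that are not, and their reading is None.
At some moment in a run one of pot1, pot2, pot3, pot4, pot5 may be knocked a few centimetres aside while the robot is not near it.
It also fails if it takes over 210 s, if anything falls off the work surface, if the arm or the gripper's body presses on something with over 40 N, if the wrist force passes 120 N, or if a joint passes its speed limit or range.

## Robot

A 7-joint arm with a two-finger parallel gripper is mounted at the origin on the work surface. World frame = base frame: x ahead of the robot, y to its left, z up, the work surface at z = 0. Lengths are in m, angles in degrees, forces in N, time in s.
With the tool pointing down it reaches from about 0.425 to 0.875 m from the base axis. Payload 4.7 kg.
Tool frame: the origin (TCP) lies midway between the tips of the shut fingers; the grasp point (between the pads) lies env.grip_point_offset behind it (env.grip_point_offset is the distance from the TCP to the grasp point, in m); x points along the fingers, y is the direction in which the jaws open and shut, and the axes are right-handed (so a half turn about x gives the same grasp; the last joint's range is limited). The gripper opens to 87 mm and grips with 3 to 60 N. Pads are 19 mm wide; open, the fingers measure 117 mm over their backs; the gripper's body (75 mm by 190 mm) begins 51 mm behind the grasp point.
Start: joints at [72.657, 18.392, -4.016, 83.108, 1.295, 78.541, -3.26], TCP at [0.202, -0.618, 0.223] pointing down, gripper open.
Joint ranges: [-163.93, 163.93], [-17.29, 119.83], [-79.2, 71.16], [3.27, 140.29], [-89.18, 269.18], [5.43, 117.66], [-154.24, 154.24]. Speed limits (degrees/s): [147.25, 147.25, 180, 180, 180, 180, 180].

## Interface

Orientations are given as [roll, pitch, yaw] about the fixed x, y, z axes, in that order (R = Rz(yaw) Ry(pitch) Rx(roll)).
In Python, from cell import readout, read_camera, camera_params, sign_off, spot_in, pinpoint, env gives the robot as it stands.
- The arm moves only by the shell command python3 -m pendant 'ROWS' [OPENING] [FORCE]. ROWS is a JSON object of lists of equal length, an entry for each row: "xyz": the shift along the world's x, y, z in m, a list of three; "turn": the turn about the world's z in rad. A call has 1 to 10 rows; each row shifts and turns the pose as measured when the row begins; what a row does not reach is not made up. A row lasts 1/8 s, in which the tool goes at most 62.5 mm and 10.7 degrees, less where a joint would pass 70% of its speed; a pose out of reach is approached as far as the arm can. A call is refused whole if a number of a shift passes 0.0625 or a number of a turn 0.188, either way. A call with a gripper value outside its range is refused whole. OPENING is the opening, from 0 (shut) to 1 (fully open), set as the call begins (- or left out, the last holds). The fingers move at their own pace and stop on an object; FORCE is the grip in N (left out, the last holds). Time passes only in rows, so rows that do not move let the fingers close. It gives the time, the measured TCP pose, the force and the opening at its end, in the units of the state.
- readout.get_obs(): the state, without advancing time (a new reading comes with each control period).
- read_camera(name): name is "scene" or "top" or "wrist"; returns the picture (400x640x3 uint8, red, green, blue); there is no depth.
- camera_params(name): a dict with "fx", "fy", "cx", "cy" (pixels), "k1" (the pictures are not rectified: a ray, as slopes to the right and down, at radius r is drawn at 1 + k1 r^2 times it, then the intrinsics apply), "rvec" (rotation vector, rad) and "tvec" (3), from world to camera coordinates, as OpenCV has them; the wrist camera has in their place "hand_eye" (4x4, takes a point from camera to tool coordinates, whose origin is the TCP and whose axes are the tool frame's). Camera axes: x right, y down, z forward; pixel columns grow to the right and rows downward; lengths in m; the calibration is good to about 2 mm. A picture is of the moment at which its call begins: read the wrist's pose just before it. camera_params takes no time and is no camera call.
- sign_off(): hands the job in, once; it reports no verdict.
Trained networks look in the newest picture that a camera, given by its name, has taken for a name from the list of things; names that differ only in an ending like _2 or _b are one class to them, and where a whole thing is asked for, a point or a joint stands for the part that bears it (a point fixed in the world has none). Each returns a list of dicts, best first, with "score" (0 to 1); they miss things now and then, are a little off and sometimes report something else, mostly with a low value. They report only what shows in the picture. A call takes as long as a camera call.
- spot_in(camera, name): "at" ([x, y, z] in m, in the coordinates of the camera as it stood for that picture, good to about 4 mm: the middle of the surface that is visible of it).
- pinpoint(camera, name): "at" ([x, y, z] in m, in the coordinates of the camera as it stood for that picture, good to about 4 mm: a listed point, or the origin of a listed thing).
The state is a dict: "time_s": time; "qpos": joint angles; "joint_velocities": joint speeds; "effort": joint torques, N m; "tool_pos": TCP position; "tool_rot": TCP orientation; "force": force on the tool from outside, world axes, zero at the start; "wrist_torque": the same for the moment, N m; "grip_width": finger opening in m.
Only numpy, scipy, OpenCV 4.12 (cv2) and the standard library are available. Lean on these libraries where they do the work, as an engineer would, in place of code of your own. Each camera call takes 0.05 s, during which the arm holds its last target.

## Working session

There is one attempt and no reset: what is moved stays moved. The work goes in short steps, Python scripts to look and compute and a shell command to move; the robot and the scene stay as the last step left them, time stands still between calls to the robot, and variables do not carry over. Pictures are saved under pics/ and viewed, and the job is handed in when it is done.

```bash
ls -la; mkdir -p pics
cat > h.py <<'E'
import numpy as np, cv2
from cell import readout, read_camera, camera_params, sign_off, spot_in, pinpoint, env
from scipy.spatial.transform import Rotation as R
def pic(n,fn):
    im=read_camera(n); cv2.imwrite('pics/'+fn,im[:,:,::-1]); return im
def Twc(n):
    p=camera_params(n)
    if 'hand_eye' in p:
        o=readout.get_obs(); T=np.eye(4); T[:3,:3]=R.from_euler('xyz',o['tool_rot'],degrees=True).as_matrix(); T[:3,3]=o['tool_pos']
        return T@np.array(p['hand_eye'])
    Rm=cv2.Rodrigues(np.array(p['rvec'],float))[0]; T=np.eye(4); T[:3,:3]=Rm.T; T[:3,3]=-Rm.T@np.array(p['tvec'],float).ravel(); return T
def w(T,a): return (T[:3,:3]@np.array(a)+T[:3,3]).round(4)
def ray(n,u,v,z,T=None):
    p=camera_params(n); T=Twc(n) if T is None else T
    d=np.array([(u-p['cx'])/p['fx'],(v-p['cy'])/p['fy']]); s=d.copy()
    for _ in range(20): s=d/(1+p['k1']*(s@s))
    r=T[:3,:3]@np.array([s[0],s[1],1]); t=(z-T[2,3])/r[2]; return (T[:3,3]+t*r).round(4)
def proj(n,P,T=None):
    p=camera_params(n); T=Twc(n) if T is None else T
    c=T[:3,:3].T@(np.array(P)-T[:3,3]); s=c[:2]/c[2]; s=s*(1+p['k1']*(s@s)); return np.array([p['cx']+p['fx']*s[0],p['cy']+p['fy']*s[1]]).round(1)
def look(cam,names,f=pinpoint):
    T=Twc(cam)
    for n in names:
        print(cam,n,[(round(d['score'],2),w(T,d['at']).tolist()) for d in f(cam,n)[:6]])
E
python3 - <<'E'
from h import *
for n in ('scene','top','wrist'):
    pic(n,n+'0.png'); print(n,camera_params(n))
o=readout.get_obs(); print(o, env.grip_point_offset)
for c in ('scene','top'):
    look(c,['box','slot','door_hinge','door_push','clevis','pin','block','pot1','label_roll','mouse','gel_bottle','stapler'])
E
```

```text
total 12
drwxr-xr-x  3 agent agent 4096 Dec  6 17:58 .
drwxr-xr-x 23 root  root  4096 Dec  6 17:58 ..
drwxr-xr-x  2 agent agent 4096 Dec  6 17:58 pics
scene {'fx': 428.44709030351123, 'fy': 428.44709030351123, 'cx': 311.072524525944, 'cy': 202.19233348513083, 'k1': 0.015987475591731536, 'rvec': array([ 1.47780788,  1.75830498, -0.95519568]), 'tvec': array([ 0.03433216, -0.14085264,  1.96199776])}
top {'fx': 432.63648357870034, 'fy': 432.63648357870034, 'cx': 325.76343976401273, 'cy': 194.77998546843534, 'k1': 0.03181727749258581, 'rvec': array([ 2.13954645, -2.13048935,  0.16631921]), 'tvec': array([0.0537782 , 0.59291258, 1.32313735])}
wrist {'fx': 342.7007183381651, 'fy': 342.7007183381651, 'cx': 317.2455647694088, 'cy': 199.1261012057321, 'k1': 0.023601218935056276, 'hand_eye': array([[ 4.39427788e-05, -3.05008720e-01,  9.52349557e-01,
        -1.61685806e-01],
       [ 9.99999991e-01, -1.04306452e-04, -7.95476360e-05,
        -8.89352180e-04],
       [ 1.23598926e-04,  9.52349552e-01,  3.05008713e-01,
        -8.38241049e-02],
       [ 0.00000000e+00,  0.00000000e+00,  0.00000000
[... 1649 characters left out ...]
058, -0.3203, 0.2543])]
top door_hinge [(0.76, [0.4048, -0.1445, 0.2114]), (0.75, [0.6844, 0.0481, 0.0009])]
top door_push [(0.59, [0.5352, -0.075, 0.207]), (0.35, [0.516, 0.2882, -0.0023])]
top clevis [(0.68, [0.6232, -0.1534, 0.2272])]
top pin [(0.67, [0.5329, -0.0728, 0.2053]), (0.52, [0.6835, 0.05, 0.0013])]
top block [(0.8, [0.6722, 0.086, 0.0029])]
top pot1 [(0.77, [0.521, 0.3957, -0.0018]), (0.63, [0.4264, 0.164, -0.0006]), (0.55, [0.5126, 0.2847, -0.0031])]
top label_roll [(0.67, [0.6485, 0.2562, 0.0018]), (0.35, [0.5254, 0.3977, -0.0016])]
top mouse [(0.59, [0.7653, -0.0092, -0.0009])]
top gel_bottle [(0.63, [0.6739, 0.3917, -0.0002])]
top stapler [(0.76, [0.3939, 0.4624, -0.0046])]
```

View pics/scene0.png

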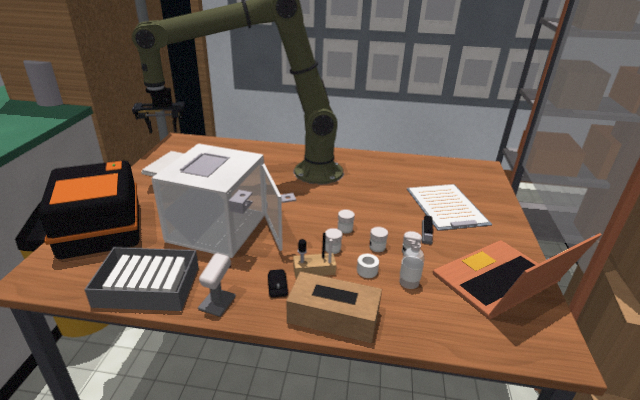

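View pics/top0.png

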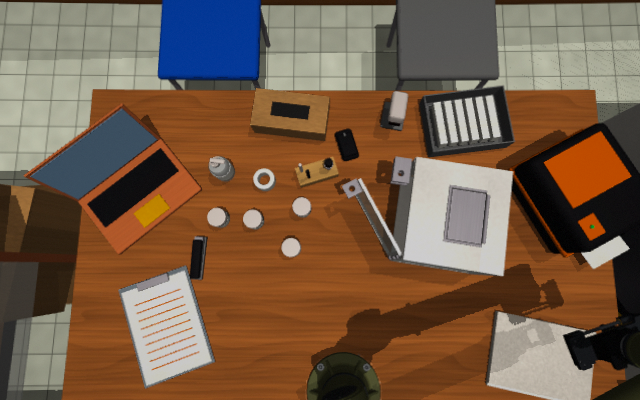

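View pics/wrist0.png

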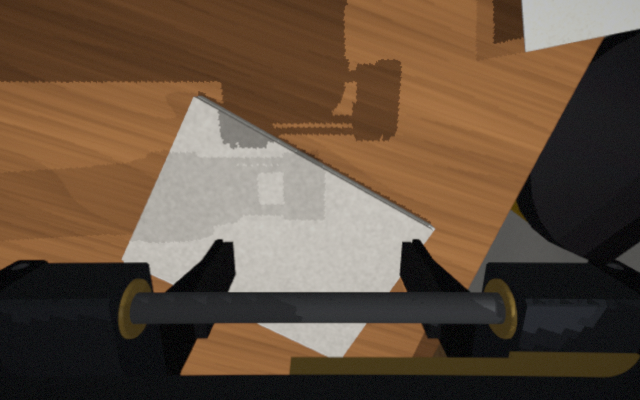

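Four pots show: in the top picture at (217,217), (253,219), (302,206), (291,247). The pin is at (328,163) in the block, the door is ajar at (375,220), and the label roll is at (263,178). Next I'll refine the box pose from its top corners.

Run:
```python
from h import *
im=cv2.imread('pics/top0.png'); c=cv2.resize(im[140:290,330:530],None,fx=4,fy=4,interpolation=cv2.INTER_CUBIC); cv2.imwrite('pics/c1.png',c)
im=cv2.imread('pics/scene0.png'); c=cv2.resize(im[130:270,145:325],None,fx=4,fy=4,interpolation=cv2.INTER_CUBIC); cv2.imwrite('pics/c2.png',c)
o=readout.get_obs(); print(R.from_euler('xyz',o['tool_rot'],degrees=True).as_matrix().round(3))
```

```text
[[-0.     0.312 -0.95 ]
 [-0.    -0.95  -0.312]
 [-1.     0.     0.   ]]
```

View pics/c1.png

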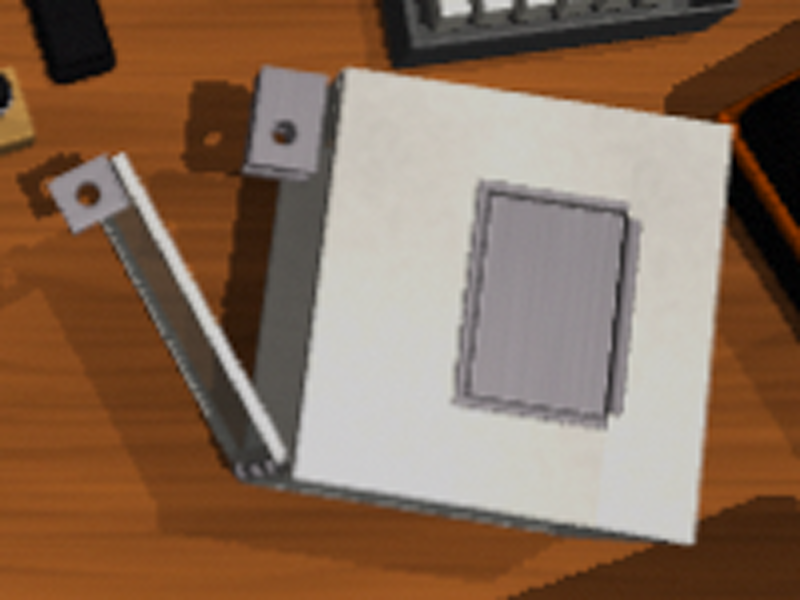

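View pics/c2.png

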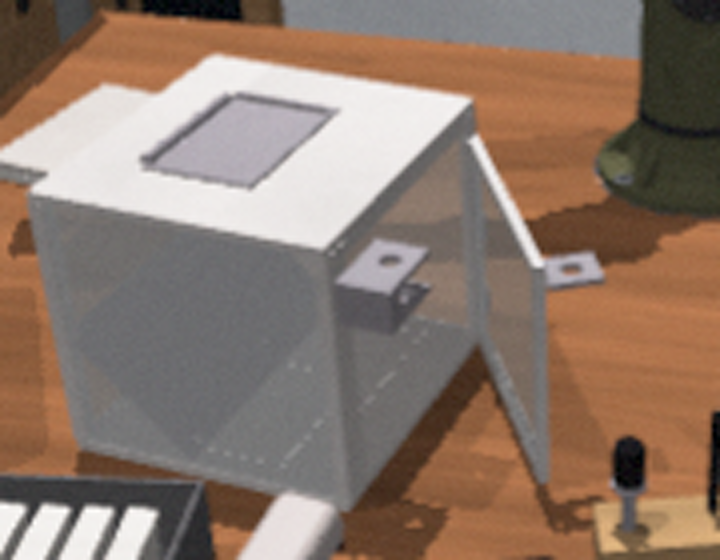

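```bash
cat > fit.py <<'E'
from h import *
from scipy.optimize import least_squares
B={'a':(-.13,.14,.255),'b':(.13,.14,.255),'c':(.13,-.14,.255),'d':(-.13,-.14,.255),'h':(-.162,.095,.227)}
top={'a':(344,70),'b':(733,126),'c':(693,544),'d':(293,480),'h':(285,131)}
sc={'c':(215,56),'d':(472,100),'a':(328,248),'b':(33,190),'h':(391,261)}
cv=lambda p,o:((p[0]+.5)/4-.5+o[0],(p[1]+.5)/4-.5+o[1])
Tt,Ts=Twc('top'),Twc('scene')
def W(p,x):
    c,s=np.cos(x[2]),np.sin(x[2]); return np.array([x[0]+c*p[0]-s*p[1],x[1]+s*p[0]+c*p[1],p[2]])
def res(x,cams='ts'):
    r=[]
    if 't' in cams: r+=[proj('top',W(B[k],x),Tt)-cv(v,(330,140)) for k,v in top.items()]
    if 's' in cams: r+=[proj('scene',W(B[k],x),Ts)-cv(v,(145,130)) for k,v in sc.items()]
    return np.concatenate(r)
if __name__=='__main__':
    for c in ('t','s','ts'):
        f=least_squares(res,[.507,-.3,-1.71],args=(c,),diff_step=1e-3,x_scale=[.1,.1,.1]); print(c,f.x.round(4),np.degrees(f.x[2]).round(2),f.fun.round(1))
    x=f.x
    for n,p in dict(slot=(.02,0,.255),best=(.0125,0,.255),clevis=(-.162,.095,.227),hinge=(-.133,-.128,.21),pushshut=(-.136,.022,.21)).items(): print(n,W(p,x).round(4))
    print('doorlug',ray('top',*cv((88,194),(330,140)),.211,Tt),ray('scene',*cv((572,268),(145,130)),.211,Ts))
E
python3 fit.py
python3 - <<'E'
from h import *
im=cv2.imread('pics/top0.png'); cv2.imwrite('pics/c3.png',cv2.resize(im[120:270,190:370],None,fx=4,fy=4,interpolation=cv2.INTER_CUBIC))
im=cv2.imread('pics/scene0.png'); cv2.imwrite('pics/c4.png',cv2.resize(im[200:300,260:440],None,fx=4,fy=4,interpolation=cv2.INTER_CUBIC))
E
```

```text
t [ 0.5069 -0.2969 -1.7244] -98.8 [ 0.5 -0.5 -0.2 -0.   0.1  0.2 -0.1 -0.1 -0.4  0.5]
s [ 0.5074 -0.298  -1.7241] -98.78 [ 0.  -0.2  0.8 -0.4 -0.3  0.3 -0.8  0.5  0.7 -0.3]
ts [ 0.5073 -0.2975 -1.7235] -98.75 [ 0.7 -0.6  0.  -0.2  0.4 -0.   0.1 -0.2 -0.2  0.5  0.1 -0.2  0.9 -0.5
 -0.1  0.3 -0.6  0.5  0.9 -0.3]
slot [ 0.5042 -0.3172  0.255 ]
best [ 0.5054 -0.3098  0.255 ]
clevis [ 0.6258 -0.1518  0.227 ]
hinge [ 0.401  -0.1465  0.21  ]
pushshut [ 0.5497 -0.1664  0.21  ]
doorlug [ 0.5853 -0.0168  0.211 ] [ 0.5854 -0.0195  0.211 ]
```

View pics/c3.png

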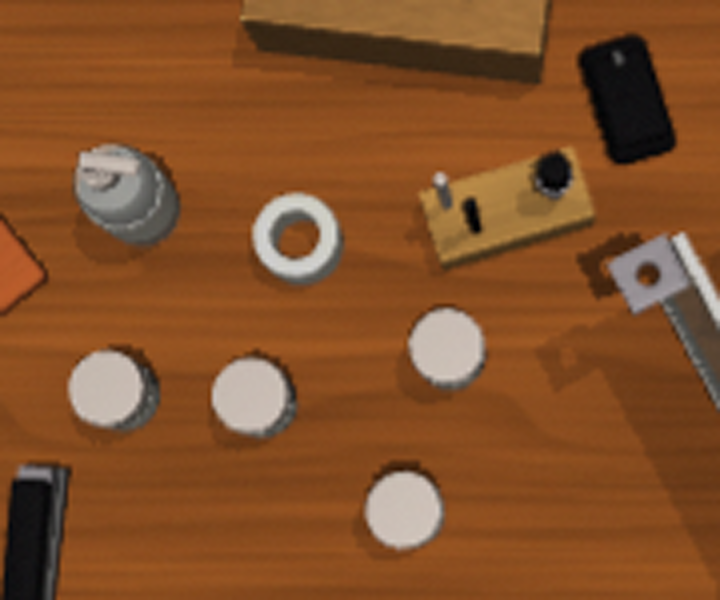

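View pics/c4.png

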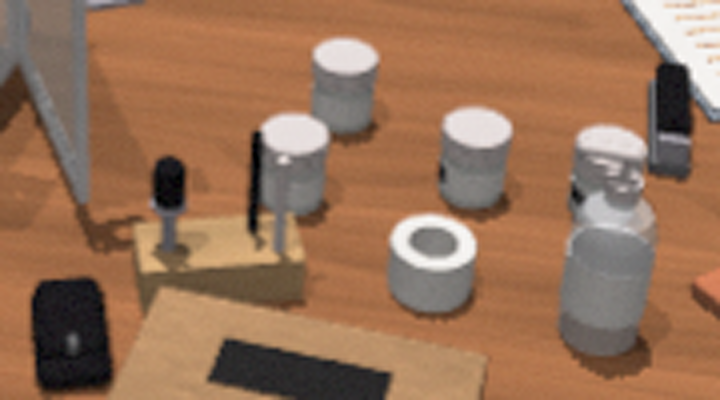

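Run:
```python
from h import *
cv=lambda p,o:((p[0]+.5)/4-.5+o[0],(p[1]+.5)/4-.5+o[1])
for a,b,z in [((448,346),(295,133),.068),((404,510),(345,57),.068),((252,396),(477,130),.068),((107,389),(610,145),.068),((554,170),(168,164),.12),((296,230),(434,240),.045)]:
    print(ray('top',*cv(a,(190,120)),z),ray('scene',*cv(b,(260,200)),z))
# block corners z=.04
for p in [(418,194),(575,148),(595,215),(444,266)]: print('blk',ray('top',*cv(p,(190,120)),.04))
```

```text
[0.5534 0.1311 0.068 ] [0.5554 0.1303 0.068 ]
[0.4267 0.163  0.068 ] [0.4314 0.161  0.068 ]
[0.5138 0.2821 0.068 ] [0.5218 0.2816 0.068 ]
[0.5189 0.3943 0.068 ] [0.5222 0.3923 0.068 ]
[0.6815 0.0492 0.12  ] [0.6856 0.0448 0.12  ]
[0.6496 0.2553 0.045 ] [0.6463 0.2534 0.045 ]
blk [0.6805 0.1586 0.04  ]
blk [0.719  0.0323 0.04  ]
blk [0.6638 0.0161 0.04  ]
blk [0.6217 0.1369 0.04  ]
```

Box yaw is -98.75° and the fit residuals are under 1 px. The door is at about 0.63 rad. I'll lift, close the fingers, turn the jaws along the box's y and cross over to the outside of the door.

```bash
python3 -m pendant '{"xyz":[[0,0,0.05],[0.01,0.01,0.05],[0.02,0.035,0.04],[0.028,0.05,0],[0.028,0.05,0],[0.028,0.05,0],[0.028,0.05,0],[0.028,0.05,0],[0.028,0.05,0],[0.028,0.05,0]],"turn":[0,0.1,0.18,0.18,0.18,0.18,0.18,0.1,0,0]}' 0 30
```

```text
time_s: 2.6
tool_pos: [0.4296, -0.2126, 0.3663]
tool_rot: [9.7, 89.5, -87.6]
force: [0.8, -0.7, 0.6]
grip_width: 0.0015
```

```bash
cat > st.py <<'E'
from h import *
o=readout.get_obs(); M=R.from_euler('xyz',o['tool_rot'],degrees=True).as_matrix()
print('t',round(o['time_s'],2),'pos',o['tool_pos'].round(4),'jaw',round(float(np.degrees(np.arctan2(M[1,1],M[0,1]))),2),'F',o['force'].round(1),'w',round(o['grip_width'],4),'q',o['qpos'].round(0), 'tilt',M[:,0].round(3))
E
python3 st.py
```

```text
t 2.6 pos [ 0.4296 -0.2126  0.3663] jaw -7.3 F [ 0.8 -0.7  0.6] w 0.0015 q [ 54.  -4. -29.  91.  -1.  92.  18.] tilt [ 0.    -0.009 -1.   ]
```

```bash
python3 -m pendant '{"xyz":[[0.0205,0.047,0],[0.0205,0.047,0],[0.0205,0.047,0],[0.0205,0.047,0],[0,0,-0.05],[0,0,-0.05],[0,0,-0.04],[0,0,-0.02],[0,0,0]],"turn":[-0.025,0,0,0,0,0,0,0,0]}' && python3 st.py
python3 - <<'E'
from h import *
pic('scene','s1.png'); pic('wrist','w1.png')
E
```

```text
time_s: 3.72
tool_pos: [0.5147, -0.01, 0.2047]
tool_rot: [44.9, 89.2, -53.2]
force: [-0.3, -0.6, 1.2]
grip_width: 0.0003
t 3.73 pos [ 0.5147 -0.01    0.2047] jaw -8.06 F [-0.3 -0.6  1.2] w 0.0003 q [ 40.   5. -44. 103.   4.  74. -13.] tilt [ 0.009 -0.011 -1.   ]
```

View pics/s1.png

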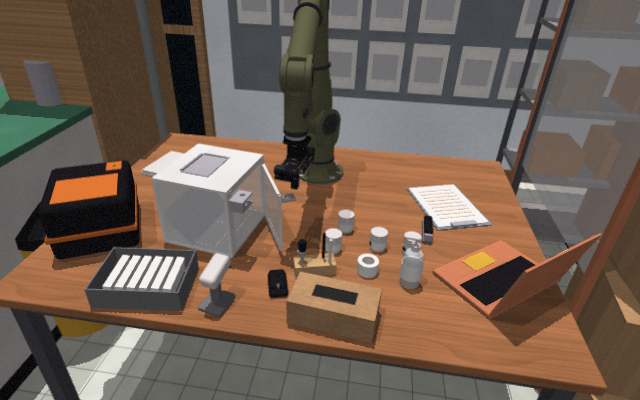

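View pics/w1.png

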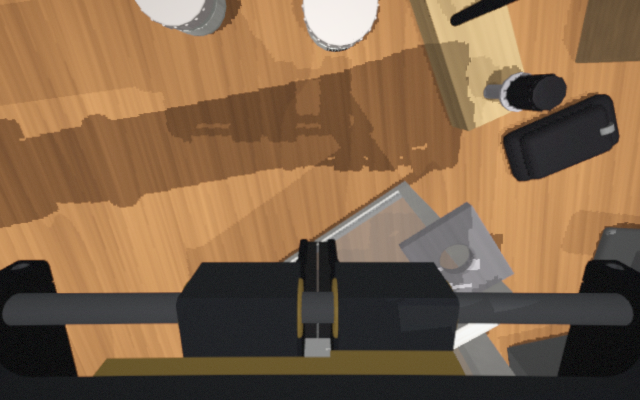

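```bash
python3 -m pendant '{"xyz":[[0.0,-0.01,-0.004],[0.004,-0.018,0],[0.005,-0.018,0],[0.005,-0.018,0],[0.005,-0.018,0],[0.005,-0.018,0],[0.005,-0.018,0],[0,0,0]],"turn":[0,0,0,0,0,0,0,0]}' && python3 st.py
```

```text
time_s: 4.82
tool_pos: [0.5488, -0.1398, 0.2052]
tool_rot: [59.8, 88.8, -38.5]
force: [-0.7, 0.1, -0.7]
grip_width: 0.0007
t 4.83 pos [ 0.5488 -0.1398  0.2052] jaw -8.34 F [-0.7  0.1 -0.7] w 0.0007 q [ 46.  11. -39.  97.   8.  74.  -3.] tilt [ 0.017 -0.013 -1.   ]
```

```bash
python3 -m pendant '{"xyz":[[0.001,-0.008,-0.002],[0,-0.004,0],[0,-0.003,0],[0,-0.002,0],[0,0,0]],"turn":[0,0,0,0,0]}' && python3 st.py
python3 - <<'E'
from h import *
pic('top','t2.png'); im=cv2.imread('pics/t2.png'); cv2.imwrite('pics/t2c.png',cv2.resize(im[140:290,330:530],None,fx=4,fy=4,interpolation=cv2.INTER_CUBIC))
E
```

```text
time_s: 5.45
tool_pos: [0.5499, -0.1556, 0.2032]
tool_rot: [60.6, 88.8, -37.5]
force: [-0.1, 1.0, -0.5]
grip_width: 0.0005
t 5.45 pos [ 0.5499 -0.1556  0.2032] jaw -8.15 F [-0.1  1.  -0.5] w 0.0005 q [ 47.  12. -38.  96.   8.  74.  -1.] tilt [ 0.017 -0.013 -1.   ]
```

View pics/t2c.png

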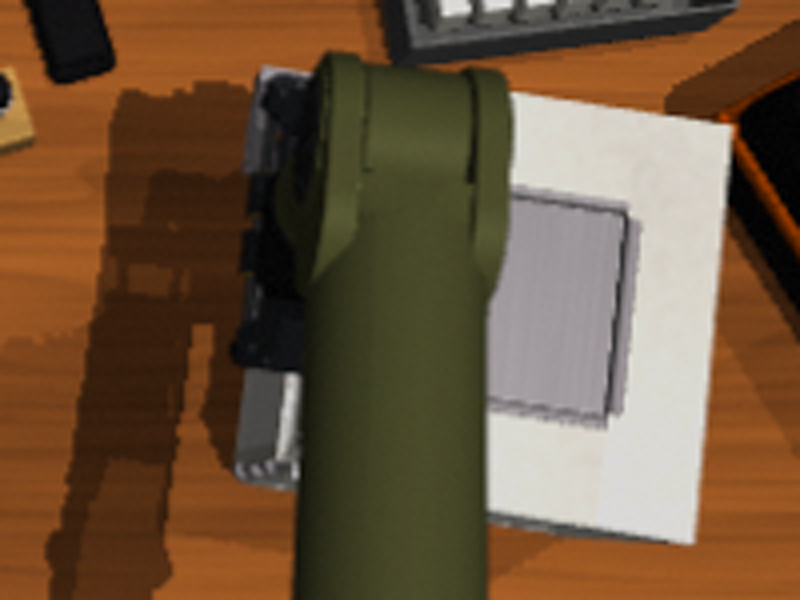

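The door is nearly home; the arm hides the lug at (285,100). I'll push on in small steps until the force rises at the stop.

```bash
python3 -m pendant '{"xyz":[[0,-0.002,0],[0,-0.002,0],[0,0,0]],"turn":[0,0,0]}' && python3 -m pendant '{"xyz":[[0,-0.002,0],[0,-0.002,0],[0,0,0]],"turn":[0,0,0]}'
```

```text
time_s: 5.88
tool_pos: [0.5499, -0.1566, 0.2033]
tool_rot: [67.7, 88.9, -30.3]
force: [-0.2, -0.2, -0.6]
grip_width: 0.0006
time_s: 6.25
tool_pos: [0.5499, -0.1566, 0.2034]
tool_rot: [81.9, 89.1, -15.9]
force: [-0.9, 0.4, 0.1]
grip_width: 0.0003
```

```bash
python3 -m pendant '{"xyz":[[0,-0.004,0]],"turn":[0]}' && python3 -m pendant '{"xyz":[[0,-0.006,0]],"turn":[0]}'; python3 -m pendant '{"xyz":[[0,-0.006,0]],"turn":[0]}';python3 st.py
```

```text
time_s: 6.38
tool_pos: [0.5499, -0.1568, 0.2034]
tool_rot: [101.7, 89.2, 4.0]
force: [-2.3, 13.0, 3.7]
grip_width: 0.0006
time_s: 6.5
tool_pos: [0.5498, -0.1567, 0.2034]
tool_rot: [133.1, 89.1, 35.6]
force: [-3.1, 16.1, 3.2]
grip_width: 0.0005
time_s: 6.62
tool_pos: [0.5498, -0.1566, 0.2035]
tool_rot: [153.9, 88.8, 56.6]
force: [-3.2, 14.1, 2.3]
grip_width: 0.0005
t 6.62 pos [ 0.5498 -0.1566  0.2035] jaw -7.25 F [-3.2 14.1  2.3] w 0.0005 q [ 47.  12. -38.  95.   7.  74.   1.] tilt [ 0.011  0.017 -1.   ]
```

```bash
python3 -m pendant '{"xyz":[[0.002,0.015,0],[0.004,0.03,0],[0.005,0.03,0.03],[0.02,0.03,0.04],[0.03,0.03,0.03],[0.04,0.03,0],[0.03,0.03,0],[0,0.01,0],[0,0,0]],"turn":[-0.025,0,0,0,0,0,0,0,0]}' 0.8 && python3 st.py
python3 - <<'E'
from h import *
pic('top','t3.png'); pic('wrist','w3.png')
im=cv2.imread('pics/t3.png'); cv2.imwrite('pics/t3c.png',cv2.resize(im[140:290,330:530],None,fx=4,fy=4,interpolation=cv2.INTER_CUBIC))
look('wrist',['pin','clevis','block']); look('top',['pot1'])
E
```

```text
time_s: 7.75
tool_pos: [0.6865, 0.038, 0.306]
tool_rot: [100.1, 88.9, 0.3]
force: [-0.4, 0.3, 0.1]
grip_width: 0.0688
t 7.75 pos [0.6865 0.038  0.306 ] jaw -9.75 F [-0.4  0.3  0.1] w 0.0688 q [ 23.  26. -43.  69.  18.  90. -26.] tilt [ 0.019  0.    -1.   ]
wrist pin [(0.58, [0.6862, 0.0496, 0.0072])]
wrist clevis []
wrist block [(0.9, [0.6747, 0.0847, -0.0062])]
top pot1 [(0.77, [0.5133, 0.2847, -0.0005]), (0.65, [0.4301, 0.1632, -0.0033]), (0.64, [0.5223, 0.3956, -0.0038]), (0.64, [0.6717, 0.0867, 0.006]), (0.53, [0.5559, 0.133, 0.0021]), (0.23, [0.508, -0.2975, -0.0015])]
```

View pics/t3c.png

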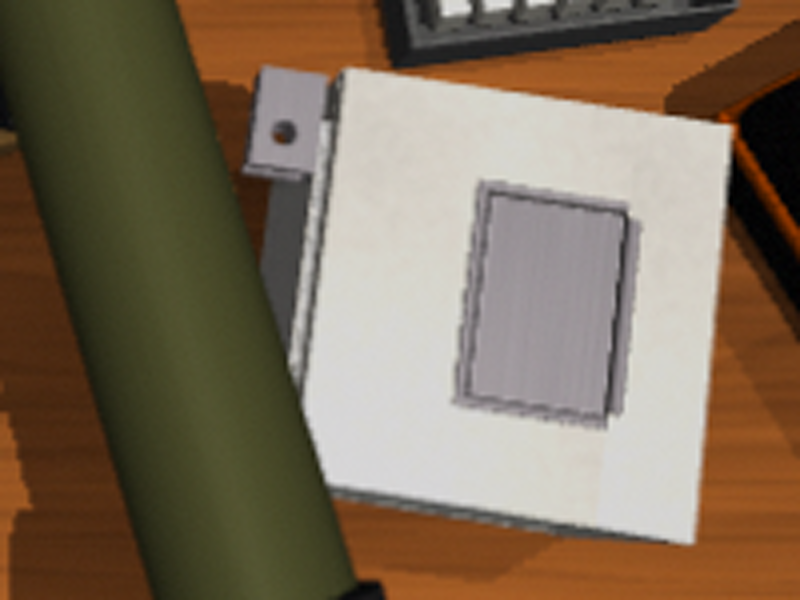

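View pics/w3.png

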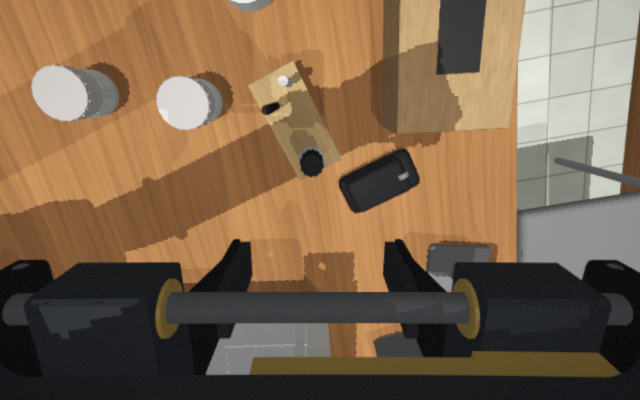

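Run:
```python
from h import *
im=cv2.imread('pics/w3.png'); cv2.imwrite('pics/w3c.png',cv2.resize(im[130:200,260:360],None,fx=7,fy=7,interpolation=cv2.INTER_CUBIC))
print(ray('wrist',312,160,.12),ray('wrist',312,162,.12))
```

```text
[0.6864 0.0533 0.12  ] [0.686  0.0512 0.12  ]
```

View pics/w3c.png

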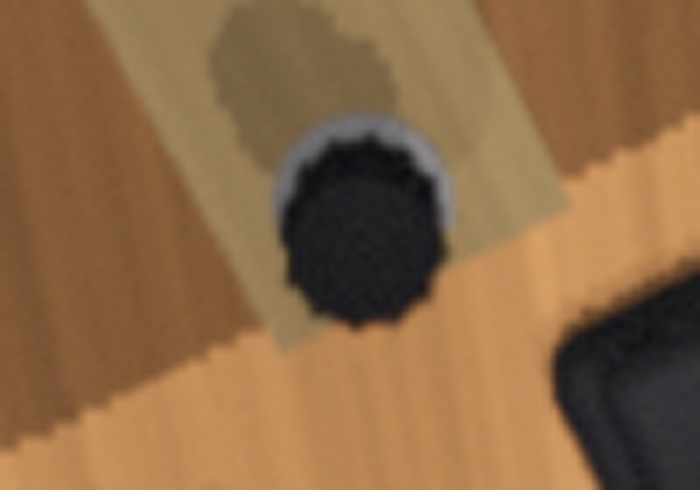

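```bash
python3 -m pendant '{"xyz":[[-0.001,0.008,-0.03],[0,0.002,-0.05],[0,0,-0.05],[0,0,-0.03],[0,0,0]],"turn":[0,0,0,0,0]}' 0.8 && python3 st.py
python3 - <<'E'
from h import *
pic('wrist','w4.png'); print(ray('wrist',312,300,.12))
E
```

```text
time_s: 8.68
tool_pos: [0.6847, 0.042, 0.1455]
tool_rot: [92.7, 88.5, -7.6]
force: [0.2, 0.5, 0.2]
grip_width: 0.0695
t 8.68 pos [0.6847 0.042  0.1455] jaw -10.23 F [0.2 0.5 0.2] w 0.0695 q [ 24.  30. -41.  83.  20.  73. -29.] tilt [ 0.025 -0.003 -1.   ]
[6.748e-01 4.000e-04 1.200e-01]
```

View pics/w4.png

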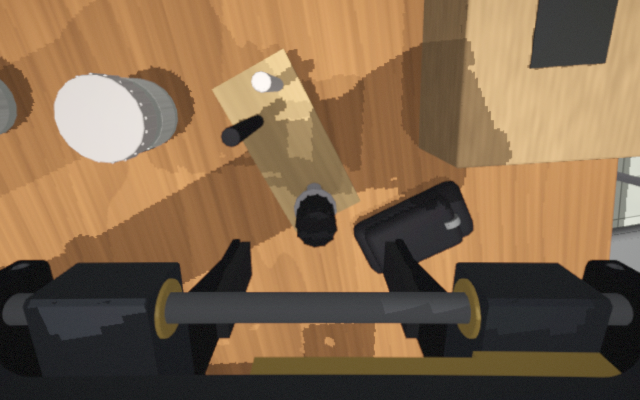

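Run:
```python
from h import *
print(ray('wrist',317,227,.12),ray('wrist',317,222,.12))
T=Twc('wrist'); print(proj('wrist',[.685,.0485,.12]))
```

```text
[0.6868 0.0491 0.12  ] [0.6874 0.0522 0.12  ]
[314.2 228.4]
```

```bash
python3 -m pendant '{"xyz":[[0.001,0.007,-0.005],[0,0,-0.025],[0,0,-0.02],[0,0,0]],"turn":[0,0,0,0]}' 0.8 && python3 st.py
```

```text
time_s: 9.22
tool_pos: [0.691, 0.0513, 0.1031]
tool_rot: [97.5, 87.7, -2.8]
force: [-0.8, -0.3, -0.2]
grip_width: 0.0697
t 9.22 pos [0.691  0.0513 0.1031] jaw -10.27 F [-0.8 -0.3 -0.2] w 0.0697 q [ 22.  32. -40.  86.  22.  68. -31.] tilt [ 0.039 -0.002 -0.999]
```

```bash
python3 -m pendant '{"xyz":[[-0.005,-0.002,-0.005],[0,0,-0.006],[0,0,0]],"turn":[0,0,0]}' 0.8 && python3 st.py
```

```text
time_s: 9.6
tool_pos: [0.6869, 0.0495, 0.0937]
tool_rot: [98.0, 87.6, -2.3]
force: [-0.0, 0.8, -0.5]
grip_width: 0.0696
t 9.6 pos [0.6869 0.0495 0.0937] jaw -10.28 F [-0.   0.8 -0.5] w 0.0696 q [ 23.  32. -40.  87.  22.  67. -31.] tilt [ 0.043 -0.002 -0.999]
```

```bash
python3 -m pendant '{"xyz":[[0,0,-0.004],[0,0,0]],"turn":[0,0]}' 0.8 && python3 -m pendant '{"xyz":[[0,0,0],[0,0,0],[0,0,0],[0,0,0],[0,0,0],[0,0,0]],"turn":[0,0,0,0,0,0]}' 0 25 && python3 st.py
python3 - <<'E'
from h import *
pic('wrist','w5.png')
E
```

```text
time_s: 9.85
tool_pos: [0.6872, 0.0495, 0.09]
tool_rot: [98.0, 87.5, -2.3]
force: [0.5, 0.2, -1.5]
grip_width: 0.0691
time_s: 10.6
tool_pos: [0.6875, 0.0496, 0.0903]
tool_rot: [98.3, 87.5, -2.0]
force: [-0.5, -0.6, 0.9]
grip_width: 0.0237
t 10.6 pos [0.6875 0.0496 0.0903] jaw -10.29 F [-0.5 -0.6  0.9] w 0.0237 q [ 23.  32. -40.  87.  22.  67. -32.] tilt [ 0.044 -0.002 -0.999]
```

View pics/w5.png

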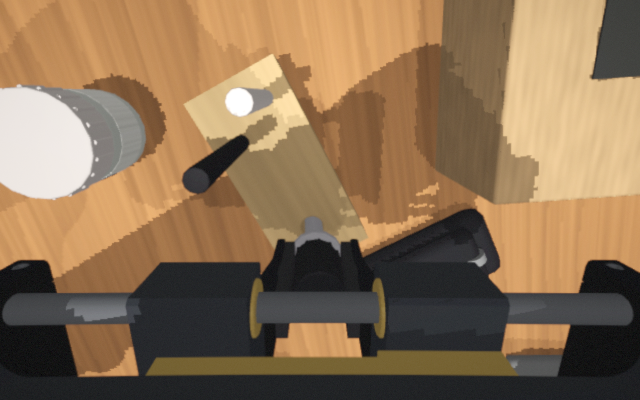

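```bash
python3 -m pendant '{"xyz":[[0,0,0.015],[0,0,0.02],[0,0,0.03],[0,0,0.04],[0,0,0.045],[0,0,0.045],[0,0,0.045],[0,0,0.02],[0,0,0]],"turn":[0,0,0,0,0,0,0,0,0]}' && python3 st.py
python3 - <<'E'
from h import *
pic('scene','s5.png')
im=cv2.imread('pics/s5.png'); cv2.imwrite('pics/s5c.png',cv2.resize(im[120:300,180:400],None,fx=3.6,fy=3.3,interpolation=cv2.INTER_CUBIC))
E
```

```text
time_s: 11.78
tool_pos: [0.6859, 0.0512, 0.3722]
tool_rot: [100.8, 86.8, 0.6]
force: [0.7, -0.6, -1.6]
grip_width: 0.0236
t 11.78 pos [0.6859 0.0512 0.3722] jaw -10.2 F [ 0.7 -0.6 -1.6] w 0.0236 q [ 21.  25. -43.  64.  18.  95. -27.] tilt [ 0.055  0.001 -0.998]
```

View pics/s5c.png

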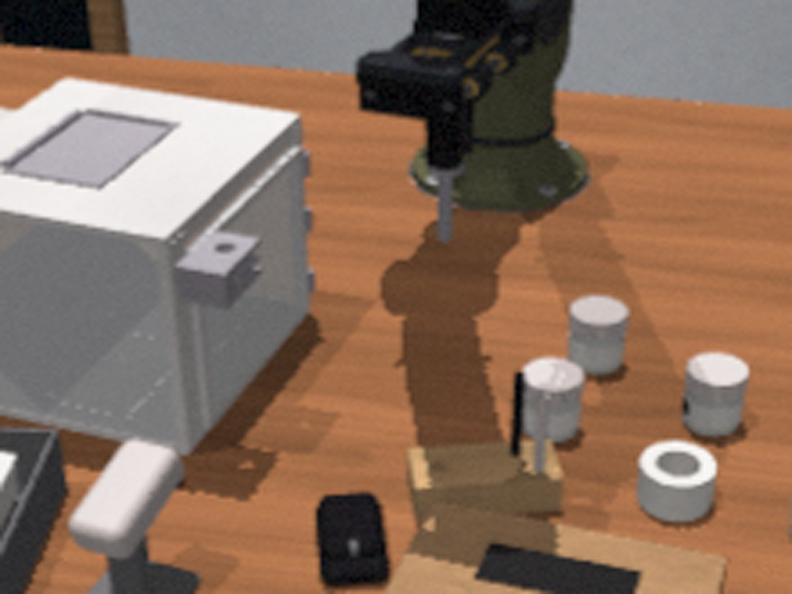

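```bash
python3 -m pendant '{"xyz":[[-0.006,-0.02,0],[-0.008,-0.028,0],[-0.008,-0.028,0],[-0.008,-0.028,-0.008],[-0.008,-0.028,-0.01],[-0.008,-0.028,-0.01],[-0.007,-0.02,-0.008],[0,0,0]],"turn":[0.0,0.02,0,0,0,0,0,0]}' && python3 st.py
python3 - <<'E'
from h import *
pic('wrist','w6.png');pic('scene','s6.png');pic('top','t6.png')
im=cv2.imread('pics/s6.png'); cv2.imwrite('pics/s6c.png',cv2.resize(im[120:240,180:340],None,fx=5,fy=5,interpolation=cv2.INTER_CUBIC))
im=cv2.imread('pics/t6.png'); cv2.imwrite('pics/t6c.png',cv2.resize(im[120:240,340:500],None,fx=5,fy=5,interpolation=cv2.INTER_CUBIC))
look('wrist',['pin','clevis']); look('scene',['pin','clevis'])
E
```

```text
time_s: 12.82
tool_pos: [0.6247, -0.1338, 0.3229]
tool_rot: [104.2, 87.9, 5.4]
force: [0.1, 0.8, -1.8]
grip_width: 0.0237
t 12.82 pos [ 0.6247 -0.1338  0.3229] jaw -8.88 F [ 0.1  0.8 -1.8] w 0.0237 q [ 41.  18. -41.  76.  11.  88.  -7.] tilt [ 0.037  0.003 -0.999]
wrist pin [(0.69, [0.6233, -0.1268, 0.2428])]
wrist clevis [(0.63, [0.6288, -0.1492, 0.2296])]
scene pin [(0.54, [0.6233, -0.1399, 0.243])]
scene clevis [(0.88, [0.6298, -0.151, 0.2248]), (0.35, [0.6752, 0.3885, 0.0009])]
```

View pics/w6.png

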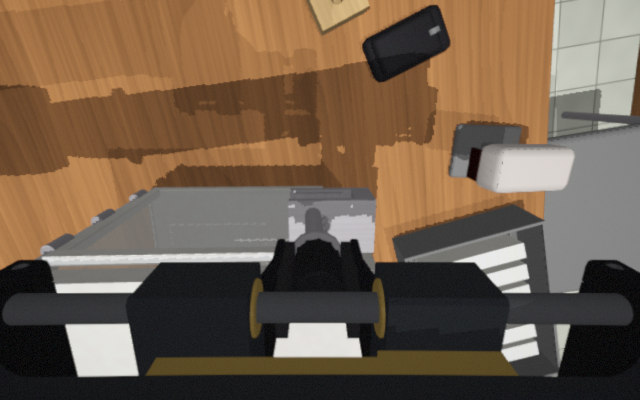

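View pics/s6c.png

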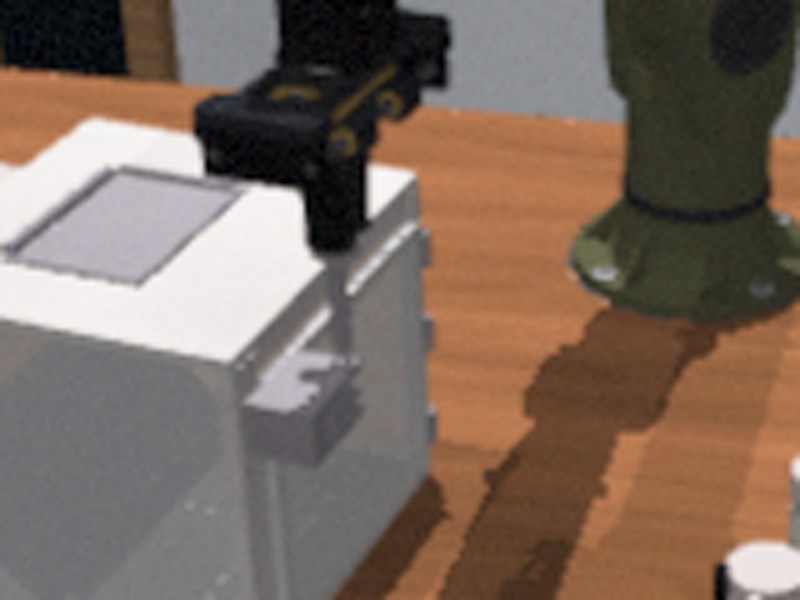

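View pics/t6c.png

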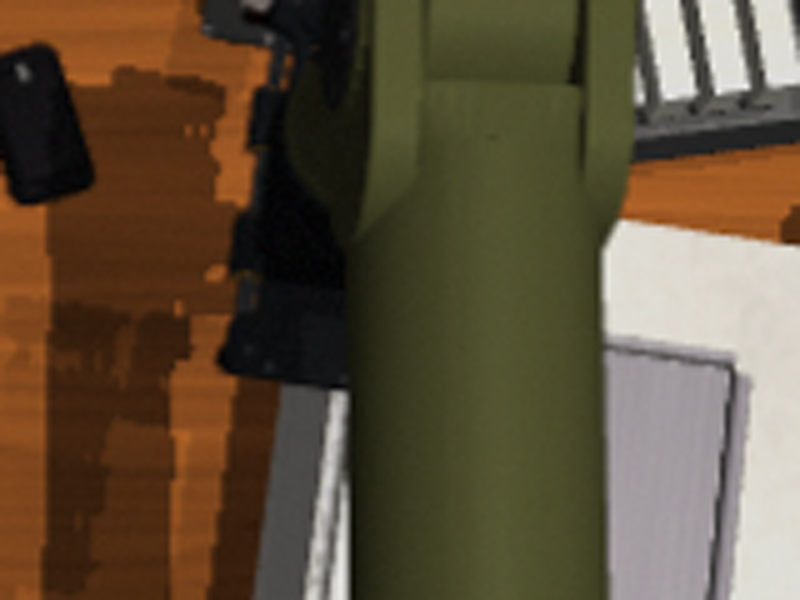

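Run:
```python
from h import *
cv=lambda p,o:((p[0]+.5)/5-.5+o[0],(p[1]+.5)/5-.5+o[1])
T=Twc('scene')
for y in (-.145,-.1335,-.125):
  for z in (.243,.313): print(y,z,proj('scene',[.625,y,z],T)*5-np.array([180,120])*5+2)
print('foot ray',ray('scene',*cv((342,362),(180,120)),.243), 'wrist cam',Twc('wrist')[:3,3])
for P in ([.6258,-.1518,.227],[.625,-.1335,.243],[.625,-.1335,.25]): print('wrist',proj('wrist',P))
im=cv2.imread('pics/w6.png'); cv2.imwrite('pics/w6c.png',cv2.resize(im[180:280,250:390],None,fx=5,fy=5,interpolation=cv2.INTER_CUBIC))
```

```text
-0.145 0.243 [328. 353.]
-0.145 0.313 [321.  252.5]
-0.1335 0.243 [346. 355.]
-0.1335 0.313 [339.5 254.5]
-0.125 0.243 [359. 356.]
-0.125 0.313 [353. 256.]
foot ray [ 0.6338 -0.1334  0.243 ] wrist cam [ 0.63175194 -0.04633375  0.48786856]
wrist [316.6 227.9]
wrist [312.8 213.8]
wrist [313. 217.]
```

View pics/w6c.png

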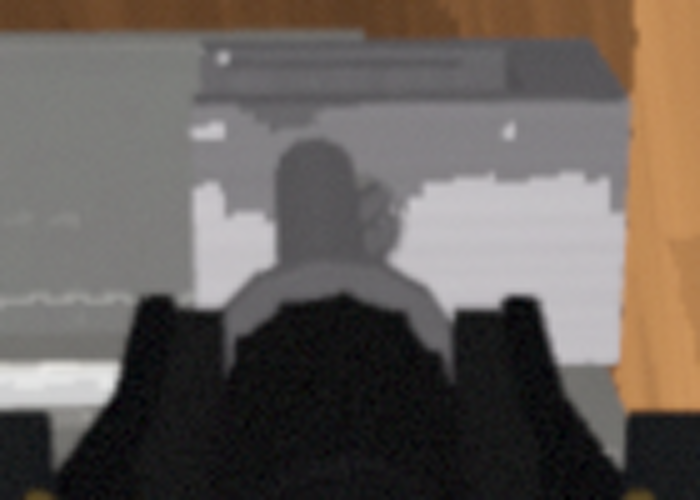

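Run:
```python
from h import *
for v in (207.5,208.5,210): print('foot edge',v,ray('wrist',313,v,.243),ray('wrist',313,v,.246))
for v in (222,224,226,228): print('hole',v,ray('wrist',319.6,v,.227))
# lug outline: corners crop (195,100)far-left,(628,97)far right,(620,362) near right
for p in ((195,100),(628,97),(620,362)): print(ray('wrist',250+p[0]/5,180+p[1]/5,.227))
from fit import W
x=[.5073,-.2975,-1.7235]
for p in ((-.183,.07,.227),(-.183,.14,.227),(-.137,.14,.227)): print('exp',W(p,x).round(4))
```

```text
foot edge 207.5 [ 0.626  -0.1285  0.243 ] [ 0.626  -0.1275  0.246 ]
foot edge 208.5 [ 0.6258 -0.1293  0.243 ] [ 0.6259 -0.1283  0.246 ]
foot edge 210 [ 0.6256 -0.1305  0.243 ] [ 0.6257 -0.1295  0.246 ]
hole 222 [ 0.629  -0.1471  0.227 ]
hole 224 [ 0.6287 -0.1488  0.227 ]
hole 226 [ 0.6285 -0.1505  0.227 ]
hole 228 [ 0.6282 -0.1523  0.227 ]
[ 0.6077 -0.1246  0.227 ]
[ 0.6762 -0.1352  0.227 ]
[ 0.6703 -0.1816  0.227 ]
exp [ 0.6043 -0.1273  0.227 ]
exp [ 0.6735 -0.1379  0.227 ]
exp [ 0.6665 -0.1834  0.227 ]
```

```bash
python3 -m pendant '{"xyz":[[0.003,-0.009,0],[0,-0.0075,0],[0,0,0]],"turn":[0,0,0]}' && python3 st.py
python3 - <<'E'
from h import *
pic('wrist','w7.png');pic('scene','s7.png')
im=cv2.imread('pics/s7.png'); a=cv2.resize(im[165:225,215:295],None,fx=7,fy=7,interpolation=cv2.INTER_CUBIC)
im=cv2.imread('pics/w7.png'); b=cv2.resize(im[190:280,270:370],None,fx=5,fy=5,interpolation=cv2.INTER_CUBIC)
cv2.imwrite('pics/s7c.png',a);cv2.imwrite('pics/w7c.png',b)
E
```

```text
time_s: 13.55
tool_pos: [0.6304, -0.1467, 0.3258]
tool_rot: [104.1, 87.6, 5.7]
force: [0.1, 0.9, -0.5]
grip_width: 0.0238
t 13.55 pos [ 0.6304 -0.1467  0.3258] jaw -8.46 F [ 0.1  0.9 -0.5] w 0.0238 q [ 42.  19. -41.  75.  12.  88.  -6.] tilt [ 0.042  0.004 -0.999]
```

View pics/s7c.png

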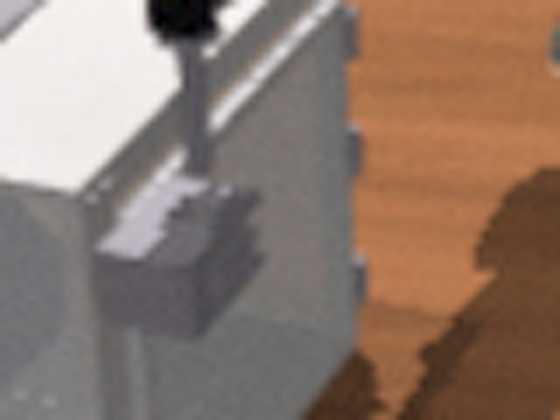

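View pics/w7c.png

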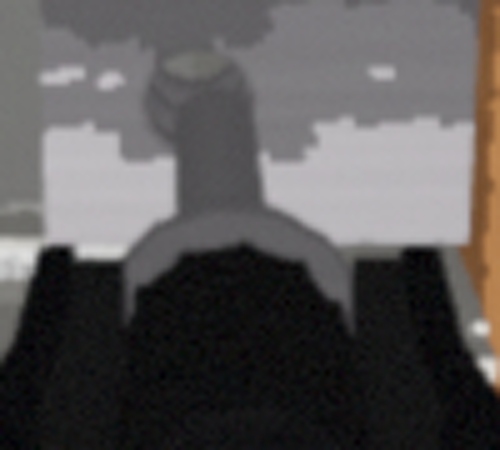

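Run:
```python
from h import *
from fit import W
T=Twc('wrist')
print('hole',ray('wrist',309.6,210,.227,T), 'pred px',proj('wrist',[.6258,-.1518,.227],T),proj('wrist',[.629,-.1493,.227],T))
for v in (207,208): print('footedge',ray('wrist',313.4,v,.2458,T))
o=readout.get_obs(); M=R.from_euler('xyz',o['tool_rot'],degrees=True).as_matrix(); print('axisfoot',o['tool_pos']+M[:,0]*.08)
x=[.5073,-.2975,-1.7235]
# lug corners visible: left edge x crop 42 , right 470..480
```

```text
hole [ 0.6264 -0.1519  0.227 ] pred px [308.9 210. ] [312.3 206.5]
footedge [ 0.6302 -0.1435  0.2458]
footedge [ 0.6301 -0.1443  0.2458]
axisfoot [ 0.6337224  -0.14541871  0.24596181]
```

```bash
python3 -m pendant '{"xyz":[[-0.0035,-0.004,-0.002],[0,0,-0.008],[0,0,0]],"turn":[0,0,0]}' && python3 st.py
python3 - <<'E'
from h import *
T=Twc('wrist'); pic('wrist','w8.png')
im=cv2.imread('pics/w8.png'); b=cv2.resize(im[190:280,270:370],None,fx=5,fy=5,interpolation=cv2.INTER_CUBIC)
cv2.imwrite('pics/w8c.png',b); print(proj('wrist',[.6264,-.1519,.227],T))
E
```

```text
time_s: 14.02
tool_pos: [0.6263, -0.1496, 0.315]
tool_rot: [105.0, 87.6, 6.6]
force: [0.6, 0.5, -0.5]
grip_width: 0.0235
t 14.03 pos [ 0.6263 -0.1496  0.315 ] jaw -8.37 F [ 0.6  0.5 -0.5] w 0.0235 q [ 42.  19. -41.  77.  12.  87.  -5.] tilt [ 0.041  0.005 -0.999]
[314.4 209.2]
```

View pics/w8c.png

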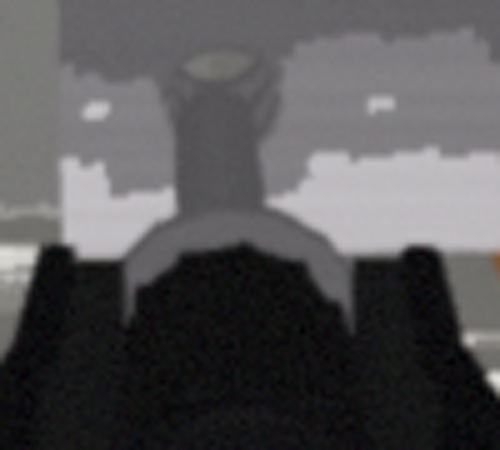

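```bash
python3 -m pendant '{"xyz":[[0.0003,-0.001,-0.008],[0,0,-0.008],[0,0,0]],"turn":[0,0,0]}' && python3 st.py
```

```text
time_s: 14.45
tool_pos: [0.6268, -0.1506, 0.2981]
tool_rot: [104.8, 87.6, 6.5]
force: [0.6, -0.1, -0.2]
grip_width: 0.0233
t 14.45 pos [ 0.6268 -0.1506  0.2981] jaw -8.36 F [ 0.6 -0.1 -0.2] w 0.0233 q [ 43.  19. -41.  78.  12.  85.  -5.] tilt [ 0.042  0.005 -0.999]
```

```bash
python3 -m pendant '{"xyz":[[0,-0.0005,-0.008],[0,0,-0.008],[0,0,0]],"turn":[0,0,0]}' && python3 st.py;python3 - <<'E'
from h import *
T=Twc('wrist'); pic('wrist','w9.png')
im=cv2.imread('pics/w9.png'); b=cv2.resize(im[180:280,260:380],None,fx=5,fy=5,interpolation=cv2.INTER_CUBIC)
cv2.imwrite('pics/w9c.png',b); print(proj('wrist',[.6264,-.1519,.227],T))
E
```

```text
time_s: 14.82
tool_pos: [0.6267, -0.151, 0.2808]
tool_rot: [105.0, 87.6, 6.7]
force: [-0.3, -0.5, -0.7]
grip_width: 0.0235
t 14.82 pos [ 0.6267 -0.151   0.2808] jaw -8.35 F [-0.3 -0.5 -0.7] w 0.0235 q [ 43.  19. -40.  80.  12.  83.  -5.] tilt [ 0.041  0.005 -0.999]
[315.  223.7]
```

View pics/w9c.png

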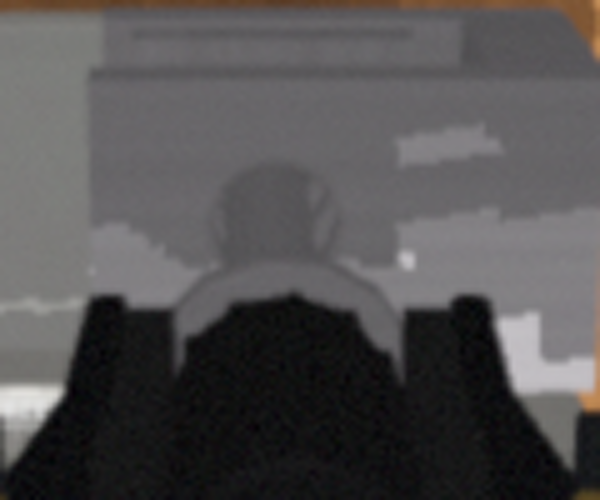

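```bash
python3 -m pendant '{"xyz":[[0.001,-0.0015,-0.004],[0,0,-0.008],[0,0,-0.008],[0,0,0]],"turn":[0,0,0,0]}' && python3 st.py
```

```text
time_s: 15.38
tool_pos: [0.6281, -0.1527, 0.26]
tool_rot: [104.6, 87.6, 6.3]
force: [0.3, 0.3, -1.0]
grip_width: 0.0232
t 15.38 pos [ 0.6281 -0.1527  0.26  ] jaw -8.36 F [ 0.3  0.3 -1. ] w 0.0232 q [ 43.  20. -40.  82.  12.  81.  -5.] tilt [ 0.042  0.005 -0.999]
```

```bash
python3 -m pendant '{"xyz":[[-0.0003,0,-0.008],[0,0,-0.008],[0,0,-0.003],[0,0,0]],"turn":[0,0,0,0]}' && python3 st.py; python3 -m pendant '{"xyz":[[0,0,-0.003],[0,0,0]],"turn":[0,0]}'; python3 -m pendant '{"xyz":[[0,0,-0.003],[0,0,0]],"turn":[0,0]}'
```

```text
time_s: 15.88
tool_pos: [0.6277, -0.1526, 0.2396]
tool_rot: [104.7, 87.6, 6.4]
force: [-0.5, -0.3, 0.4]
grip_width: 0.0235
t 15.88 pos [ 0.6277 -0.1526  0.2396] jaw -8.36 F [-0.5 -0.3  0.4] w 0.0235 q [ 43.  20. -40.  83.  13.  79.  -6.] tilt [ 0.042  0.005 -0.999]
time_s: 16.12
tool_pos: [0.6282, -0.1525, 0.2374]
tool_rot: [104.1, 87.5, 5.7]
force: [0.6, 0.7, -1.8]
grip_width: 0.0237
time_s: 16.38
tool_pos: [0.6288, -0.1525, 0.2378]
tool_rot: [101.7, 87.3, 3.4]
force: [-0.7, 0.1, -0.3]
grip_width: 0.0233
```

```bash
python3 -m pendant '{"xyz":[[0,0,-0.005]],"turn":[0]}'; python3 -m pendant '{"xyz":[[0,0,0],[0,0,0],[0,0,0],[0,0,0]],"turn":[0,0,0,0]}' 0.6; python3 -m pendant '{"xyz":[[0,0,0.01],[0,0,0.02],[0,0,0.03],[0,0,0.03],[0,0.03,0.03],[0,0.03,0.03],[0,0.05,0],[0,0.05,0],[0,0,0]],"turn":[0,0,0,0,0,0,0,0,0]}' 0.6; python3 st.py;python3 - <<'E'
from h import *
T=Twc('wrist'); pic('wrist','w10.png'); pic('scene','s10.png'); pic('top','t10.png')
im=cv2.imread('pics/s10.png'); cv2.imwrite('pics/s10c.png',cv2.resize(im[120:240,180:340],None,fx=5,fy=5,interpolation=cv2.INTER_CUBIC))
look('scene',['pin','pot1']); look('wrist',['pin','clevis']);look('top',['pot1'])
E
```

```text
time_s: 16.5
tool_pos: [0.6294, -0.1525, 0.2369]
tool_rot: [99.5, 87.2, 1.2]
force: [-10.6, 1.1, 30.8]
grip_width: 0.0239
time_s: 17.0
tool_pos: [0.6295, -0.1525, 0.2363]
tool_rot: [99.5, 87.2, 1.2]
force: [-0.2, -0.5, -0.1]
grip_width: 0.0498
time_s: 18.12
tool_pos: [0.6283, 0.0115, 0.3955]
tool_rot: [102.4, 86.9, 3.9]
force: [0.9, 0.2, 0.3]
grip_width: 0.0519
t 18.12 pos [0.6283 0.0115 0.3955] jaw -8.53 F [0.9 0.2 0.3] w 0.0519 q [ 30.  17. -45.  70.  12.  95. -20.] tilt [ 0.053  0.004 -0.999]
scene pin [(0.3, [0.5077, -0.3199, 0.2561])]
scene pot1 [(0.92, [0.5165, 0.2788, -0.0011]), (0.49, [0.5223, 0.3934, 0.0011])]
wrist pin []
wrist clevis [(0.88, [0.6269, -0.162, 0.2249])]
top pot1 [(0.77, [0.5225, 0.397, 0.0023]), (0.76, [0.5155, 0.2849, 0.0006]), (0.65, [0.5555, 0.1371, 0.001]), (0.6, [0.4293, 0.1648, -0.0019])]
```

View pics/s10c.png

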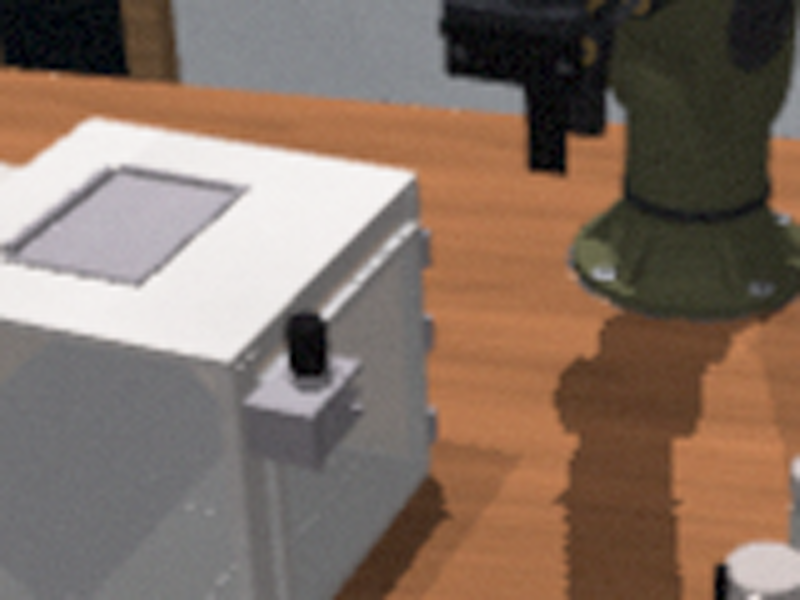

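View pics/w10.png

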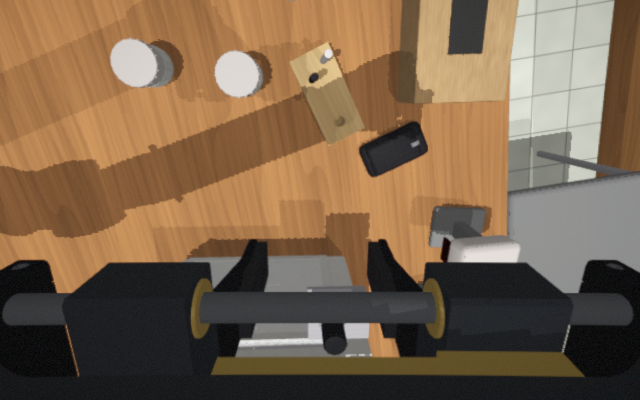

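View pics/t10.png

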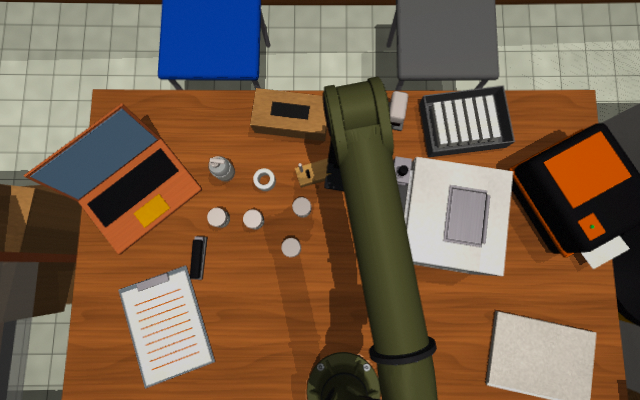

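The pin is home: in the close-up the flange sits on the top lug at (312,380), and the height matched 0.157 m with 30 N of resistance. Next I'll go above the nearest pot, at about (0.429, 0.163).

```bash
python3 -m pendant '{"xyz":[[-0.05,0.03,0],[-0.05,0.03,-0.02],[-0.05,0.03,-0.03],[-0.045,0.03,-0.04],[0,0.01,-0.05],[0,0,0]],"turn":[0,0,0,0,0,0]}' 1 && python3 st.py;python3 - <<'E'
from h import *
T=Twc('wrist'); pic('wrist','w11.png'); look('wrist',['pot1'])
print(proj('wrist',[.429,.163,.068],T))
E
```

```text
time_s: 19.27
tool_pos: [0.4367, 0.1279, 0.2534]
tool_rot: [100.8, 87.0, 1.1]
force: [-0.4, -0.4, 0.8]
grip_width: 0.0866
t 19.27 pos [0.4367 0.1279 0.2534] jaw -9.68 F [-0.4 -0.4  0.8] w 0.0866 q [ 36. -11. -49. 107.  -8.  77. -21.] tilt [ 0.052  0.001 -0.999]
wrist pot1 [(0.96, [0.5174, 0.2885, 0.0046]), (0.76, [0.5553, 0.1291, 0.0019]), (0.63, [0.428, 0.1646, 0.0022])]
[295.4 144.9]
```

View pics/w11.png

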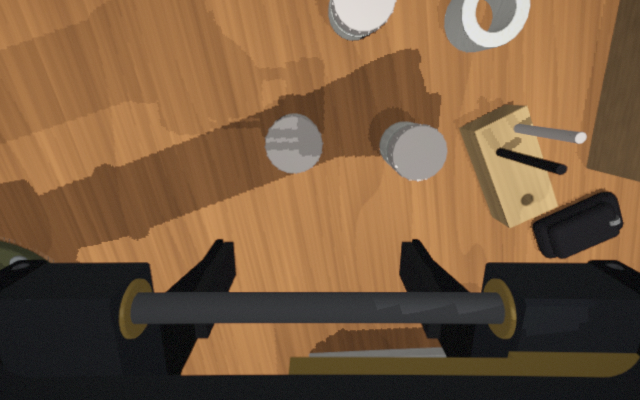

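```bash
python3 -m pendant '{"xyz":[[-0.006,0.03,-0.02],[0,0.006,-0.04],[0,0,-0.05],[0,0,-0.02],[0,0,0]],"turn":[0,0,0,0,0]}' 1 && python3 st.py
```

```text
time_s: 20.0
tool_pos: [0.447, 0.1641, 0.1368]
tool_rot: [109.3, 85.6, 9.0]
force: [-0.6, 0.4, 0.3]
grip_width: 0.0873
t 20.0 pos [0.447  0.1641 0.1368] jaw -10.34 F [-0.6  0.4  0.3] w 0.0873 q [ 35.  -1. -57. 115.  -0.  61. -33.] tilt [ 0.076  0.012 -0.997]
```

```bash
python3 -m pendant '{"xyz":[[-0.01,0,0],[-0.008,0,0],[0,0,0]],"turn":[0,0,0]}' 1 && python3 st.py;  python3 -m pendant '{"xyz":[[0,0,-0.015],[0,0,-0.015],[0,0,0]],"turn":[0.01,0.01,0]}' 1 && python3 st.py
```

```text
time_s: 20.38
tool_pos: [0.4315, 0.1645, 0.1414]
tool_rot: [109.8, 85.2, 9.4]
force: [0.4, -0.6, -0.0]
grip_width: 0.0869
t 20.38 pos [0.4315 0.1645 0.1414] jaw -10.46 F [ 0.4 -0.6 -0. ] w 0.0869 q [ 35.  -5. -57. 117.  -4.  61. -30.] tilt [ 0.083  0.014 -0.996]
time_s: 20.75
tool_pos: [0.4315, 0.1642, 0.1096]
tool_rot: [109.0, 85.1, 9.8]
force: [-0.6, -0.2, 0.3]
grip_width: 0.0871
t 20.75 pos [0.4315 0.1642 0.1096] jaw -9.24 F [-0.6 -0.2  0.3] w 0.0871 q [ 35.  -2. -58. 119.  -1.  57. -32.] tilt [ 0.084  0.014 -0.996]
```

```bash
for i in 1; do python3 -m pendant '{"xyz":[[0,0,0.03],[0,0,0]],"turn":[0,0]}' 1 >/dev/null; python3 st.py; python3 -m pendant '{"xyz":[[0.05,0.0,0],[0,0,0]],"turn":[0,0]}' >/dev/null; python3 st.py; python3 -m pendant '{"xyz":[[-0.016,0,0],[-0.016,0,0],[-0.016,0,0],[0,0,0]],"turn":[0,0,0,0]}' >/dev/null; python3 st.py; done
```

```text
t 21.0 pos [0.4309 0.1644 0.1391] jaw -9.21 F [ 0.4 -0.7 -0.4] w 0.0869 q [ 35.  -5. -57. 117.  -4.  61. -29.] tilt [ 0.081  0.016 -0.997]
t 21.25 pos [0.481  0.1634 0.1369] jaw -9.24 F [-0.9  1.  -0.5] w 0.0871 q [ 36.   6. -60. 111.   7.  61. -36.] tilt [ 0.078  0.015 -0.997]
t 21.75 pos [0.428  0.1644 0.1331] jaw -9.15 F [ 0.8 -1.   0.1] w 0.0871 q [ 38.  -5. -60. 117.  -4.  61. -29.] tilt [ 0.07   0.018 -0.997]
```

```bash
python3 -m pendant '{"xyz":[[0.002,0,-0.015],[0,0,-0.015],[0,0,-0.015],[0,0,-0.015],[0,0,0]],"turn":[0,0,0,0,0]}' 1 >/dev/null; python3 st.py
```

```text
t 22.38 pos [0.4306 0.1645 0.0698] jaw -9.15 F [-0.2 -0.5 -0.8] w 0.0872 q [ 37.   4. -62. 121.   6.  53. -37.] tilt [ 0.071  0.018 -0.997]
```

```bash
python3 -m pendant '{"xyz":[[0,0,-0.012],[0,0,-0.012],[0,0,-0.006],[0,0,0]],"turn":[0,0,0,0]}' 1 >/dev/null; python3 st.py
python3 - <<'E'
from h import *
pic('wrist','w12.png')
E
```

```text
t 22.88 pos [0.4323 0.1654 0.0403] jaw -9.16 F [ 0.3 -0.3  0.2] w 0.0868 q [ 34.   9. -61. 122.  11.  50. -42.] tilt [ 0.072  0.02  -0.997]
```

View pics/w12.png

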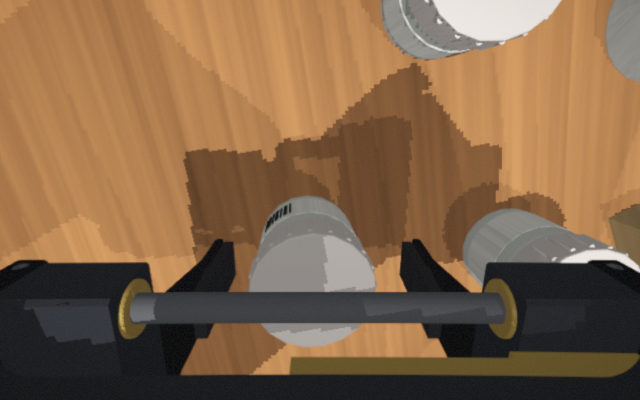

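```bash
python3 -m pendant '{"xyz":[[-0.001,-0.001,-0.003],[0,0,0],[0,0,0],[0,0,0],[0,0,0],[0,0,0]],"turn":[0,0,0,0,0,0]}' 0 35 >/dev/null; python3 st.py; python3 -m pendant '{"xyz":[[0,0,0.015],[0,0,0.02],[0,0,0.02],[0,0,0]],"turn":[0,0,0,0]}' >/dev/null; python3 st.py
```

```text
t 23.68 pos [0.4321 0.1643 0.0383] jaw -9.18 F [-0.6 -0.3 -1.6] w 0.0574 q [ 34.   9. -61. 123.  11.  49. -42.] tilt [ 0.075  0.019 -0.997]
t 24.18 pos [0.4311 0.1642 0.0938] jaw -9.15 F [0.6 0.4 0. ] w 0.0577 q [ 39.   1. -63. 120.   1.  56. -34.] tilt [ 0.073  0.019 -0.997]
```

```bash
python3 -m pendant '{"xyz":[[0,0,0.03],[0.005,-0.005,0.03],[0.01,-0.01,0.03],[0.015,-0.02,0.03],[0.015,-0.03,0.03],[0.015,-0.03,0.03],[0.01,-0.03,0.03],[0.01,-0.03,0.02],[0,-0.03,0.02],[0,0,0]],"turn":[0,0,0,0,0,0,0,0,0,0]}' >/dev/null; python3 st.py
```

```text
t 25.43 pos [ 0.5079 -0.031   0.3389] jaw -9.29 F [ 0.2  0.4 -2.2] w 0.0572 q [ 50.  -2. -46.  93.  -3.  86.  -6.] tilt [ 0.056  0.016 -0.998]
```

```bash
python3 -m pendant '{"xyz":[[0,-0.03,0.003],[0,-0.034,0.002],[0,-0.034,0],[0,-0.034,0],[0,-0.034,0],[0,-0.034,0],[0,-0.034,0],[0,-0.025,0],[0,-0.015,0],[0,0,0]],"turn":[0,0,0,0,0,0,0,0,0,0]}' >/dev/null; python3 st.py
python3 - <<'E'
from h import *
pic('scene','s13.png'); pic('wrist','w13.png')
im=cv2.imread('pics/s13.png'); cv2.imwrite('pics/s13c.png',cv2.resize(im[90:240,120:320],None,fx=4,fy=4,interpolation=cv2.INTER_CUBIC))
look('scene',['pot1']);
E
```

```text
t 26.68 pos [ 0.5068 -0.3015  0.3279] jaw -8.57 F [-0.7  0.4 -1.8] w 0.0576 q [ 60.  11. -35.  82.   4.  88.  16.] tilt [ 0.038  0.029 -0.999]
scene pot1 [(0.78, [0.5046, -0.3021, 0.2845]), (0.67, [0.555, 0.1337, 0.002]), (0.6, [0.5189, 0.2785, 0.0038]), (0.51, [0.5222, 0.3978, 0.0019])]
```

View pics/s13c.png

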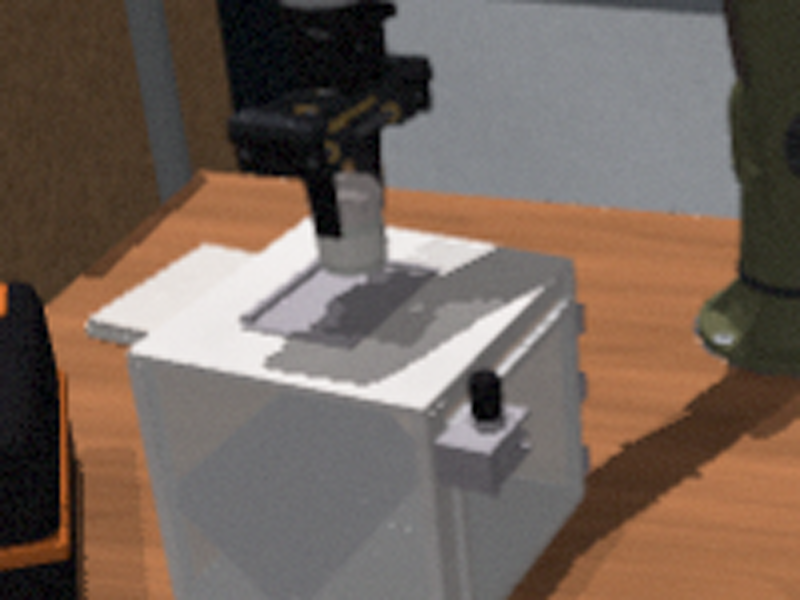

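View pics/w13.png

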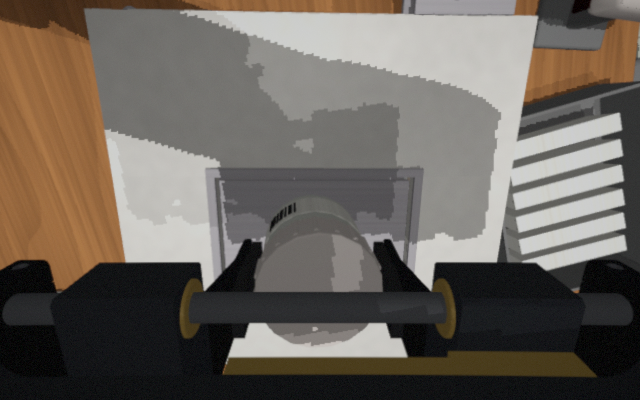

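```bash
python3 -m pendant '{"xyz":[[-0.0015,-0.008,-0.005],[0,0,-0.012],[0,0,-0.01],[0,0,0]],"turn":[0,0,0,0]}' >/dev/null; python3 st.py
```

```text
t 27.32 pos [ 0.5061 -0.3055  0.3002] jaw -8.21 F [-0.   1.1 -0.3] w 0.0577 q [ 60.  12. -35.  85.   4.  84.  17.] tilt [ 0.038  0.028 -0.999]
```

```bash
python3 -m pendant '{"xyz":[[-0.0005,-0.005,-0.01],[0,0,-0.012],[0,0,-0.012],[0,0,0]],"turn":[-0.01,0,0,0]}' >/dev/null; python3 st.py;  python3 -m pendant '{"xyz":[[0,0,-0.012],[0,0,-0.012],[0,0,0]],"turn":[0,0,0]}' >/dev/null; python3 st.py
```

```text
t 27.82 pos [ 0.507  -0.3094  0.2675] jaw -8.75 F [-1.1  3.7  1.6] w 0.0574 q [ 60.  12. -35.  88.   5.  81.  17.] tilt [ 0.043  0.027 -0.999]
t 28.2 pos [ 0.5084 -0.3076  0.2437] jaw -8.64 F [-1.3  3.9 -0.4] w 0.0572 q [ 60.  13. -35.  90.   5.  78.  17.] tilt [ 0.045  0.028 -0.999]
```

```bash
python3 -m pendant '{"xyz":[[-0.002,-0.003,-0.012],[0,-0.001,-0.012],[0,-0.001,-0.01],[0,0,0]],"turn":[0,0,0,0]}' >/dev/null; python3 st.py
python3 - <<'E'
from h import *
pic('scene','s14.png'); pic('wrist','w14.png')
im=cv2.imread('pics/s14.png'); cv2.imwrite('pics/s14c.png',cv2.resize(im[90:240,120:320],None,fx=4,fy=4,interpolation=cv2.INTER_CUBIC))
E
```

```text
t 28.7 pos [ 0.506  -0.3132  0.2065] jaw -8.66 F [-0.1  3.2 -0.2] w 0.0575 q [ 60.  14. -34.  93.   6.  74.  17.] tilt [ 0.044  0.028 -0.999]
```

View pics/s14c.png

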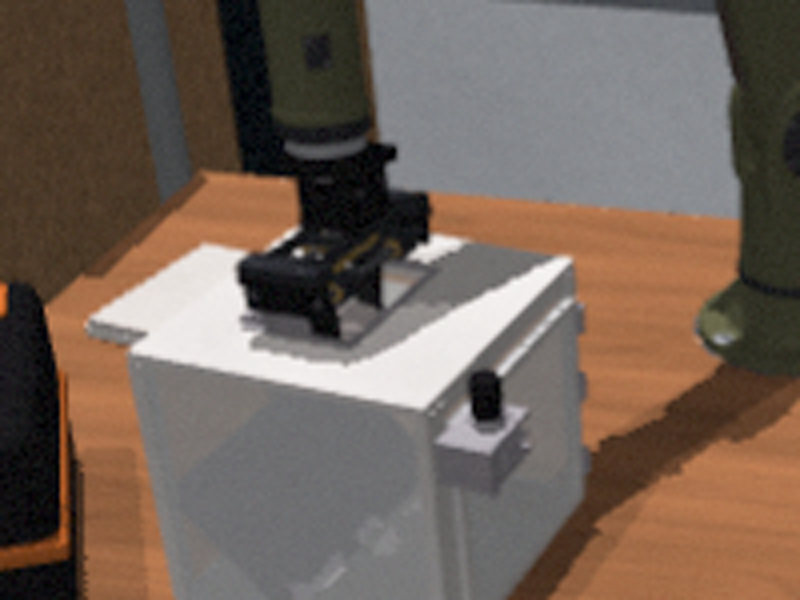

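View pics/w14.png

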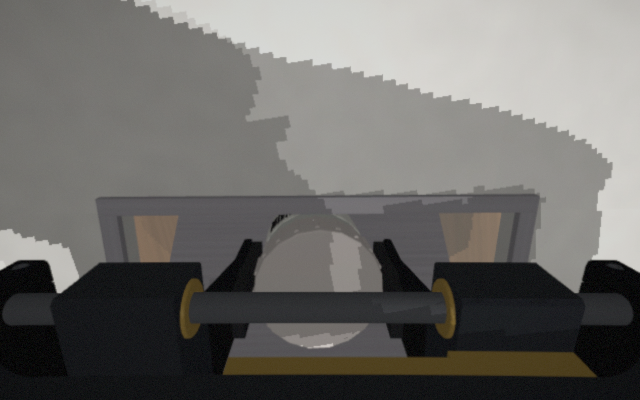

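```bash
python3 -m pendant '{"xyz":[[0,0.003,0],[0,0,0]],"turn":[0,0]}' >/dev/null; python3 st.py; python3 -m pendant '{"xyz":[[0,0,0],[0,0,0],[0,0,0],[0,0,0]],"turn":[0,0,0,0]}' 1 >/dev/null; python3 st.py; python3 -m pendant '{"xyz":[[0,0,0.012],[0,0,0.02],[0,0,0.03],[0,0,0.03],[0,0,0.03],[0,0,0]],"turn":[0,0,0,0,0,0]}' >/dev/null; python3 st.py
python3 - <<'E'
from h import *
pic('scene','s15.png'); pic('wrist','w15.png')
im=cv2.imread('pics/s15.png'); cv2.imwrite('pics/s15c.png',cv2.resize(im[90:240,120:320],None,fx=4,fy=4,interpolation=cv2.INTER_CUBIC))
E
```

```text
t 29.05 pos [ 0.5066 -0.3097  0.2077] jaw -8.62 F [0.5 2.8 0.2] w 0.0572 q [ 60.  14. -35.  93.   5.  74.  17.] tilt [ 0.045  0.028 -0.999]
t 29.55 pos [ 0.5089 -0.3113  0.2104] jaw -8.65 F [3.2 2.6 1.4] w 0.085 q [ 60.  14. -35.  93.   5.  74.  17.] tilt [ 0.051  0.023 -0.998]
t 30.3 pos [ 0.5039 -0.3145  0.3378] jaw -8.87 F [ 0.  -0.4 -0.2] w 0.0868 q [ 60.  11. -35.  81.   4.  88.  17.] tilt [ 0.044  0.019 -0.999]
```

View pics/s15c.png

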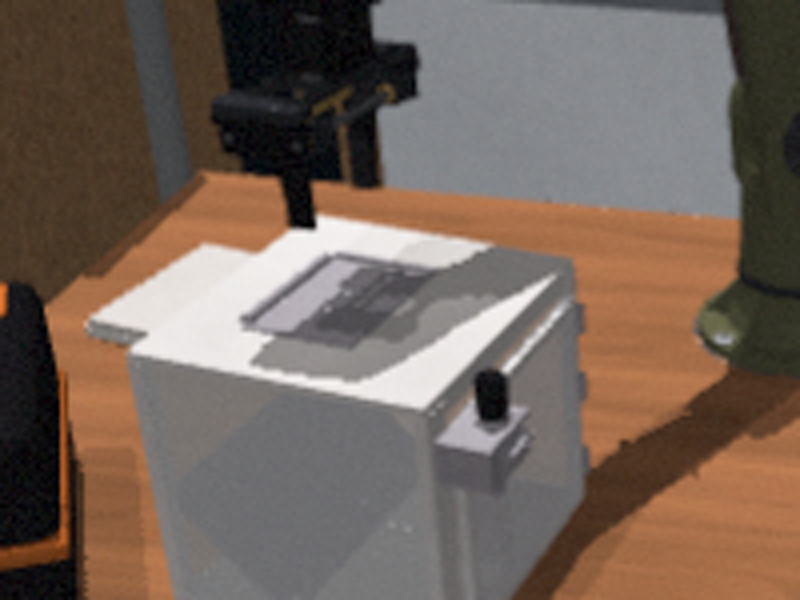

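View pics/w15.png

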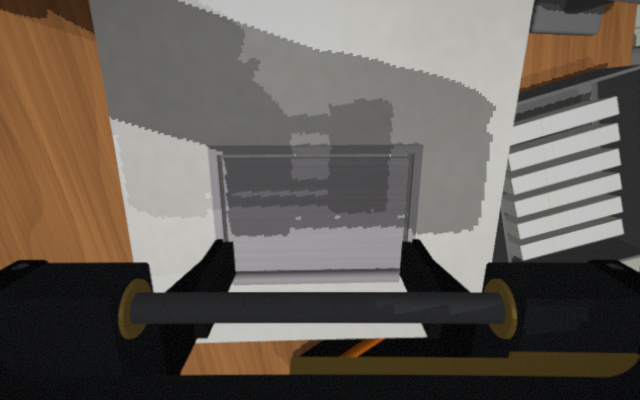

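Run:
```python
from h import *
im=cv2.imread('pics/s15.png'); cv2.imwrite('pics/s15d.png',cv2.resize(im[140:260,150:300],None,fx=5,fy=5,interpolation=cv2.INTER_CUBIC))
look('scene',['pot1','door_push','door_hinge','clevis','pin']); look('scene',['pot1'],spot_in)
```

```text
scene pot1 [(0.95, [0.5187, 0.2778, 0.0015]), (0.88, [0.5558, 0.1312, -0.0007]), (0.67, [0.5211, 0.3938, 0.0028])]
scene door_push [(0.91, [0.5508, -0.1681, 0.2048]), (0.16, [0.5095, -0.3228, 0.2587])]
scene door_hinge [(0.73, [0.4069, -0.1503, 0.2122])]
scene clevis [(0.69, [0.508, -0.3027, 0.0008]), (0.59, [0.3959, 0.4564, 0.0002]), (0.56, [0.6272, -0.1524, 0.2267])]
scene pin []
scene pot1 [(0.9, [0.5768, 0.1406, 0.0614]), (0.65, [0.54, 0.2797, 0.0541]), (0.57, [0.539, 0.3788, 0.0645])]
```

View pics/s15d.png

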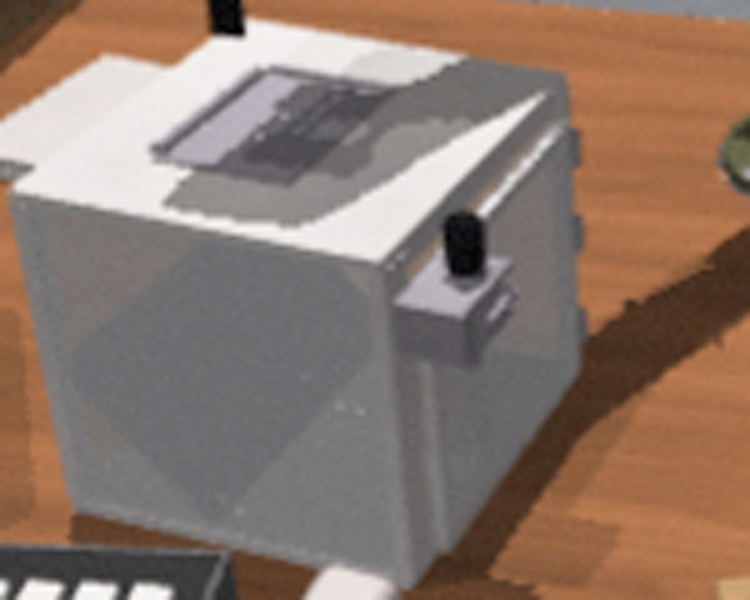

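```bash
python3 - <<'E'
from h import *
a=cv2.imread('pics/s5.png').astype(int); b=read_camera('scene')[:,:,::-1].astype(int)
d=np.clip(128+4*(b-a),0,255).astype(np.uint8)
cv2.imwrite('pics/d1.png',cv2.resize(d[140:270,150:310],None,fx=5,fy=4.6))
E
python3 st.py
```

```text
t 30.75 pos [ 0.5033 -0.3129  0.3341] jaw -8.8 F [ 0.4  0.2 -0.7] w 0.0873 q [ 60.  11. -35.  81.   4.  88.  17.] tilt [ 0.04   0.024 -0.999]
```

View pics/d1.png

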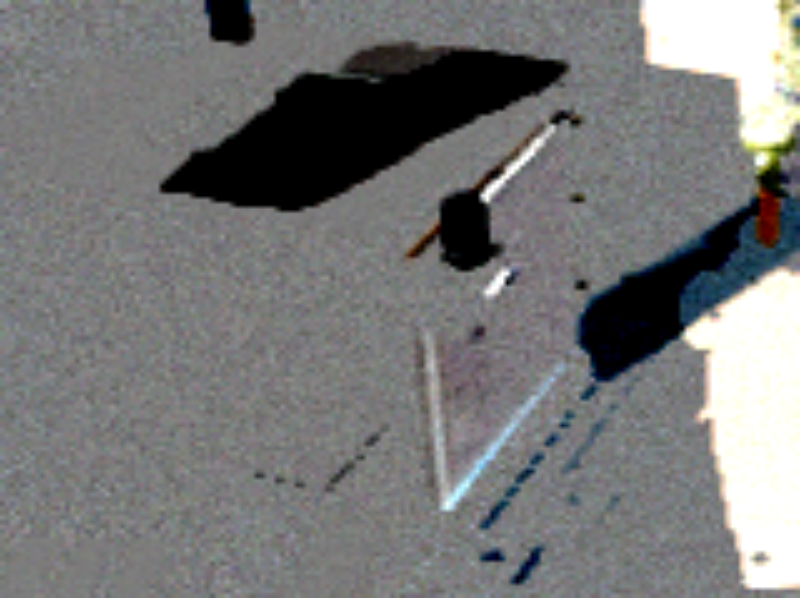

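Run:
```python
from h import *
a=cv2.imread('pics/s5.png').astype(int)
o=[]
for f in ('s14','s15'):
    b=cv2.imread(f'pics/{f}.png').astype(int); d=np.clip(128+8*(cv2.blur((b-a).astype(np.float32),(3,3))),0,255).astype(np.uint8); o.append(cv2.resize(d[140:270,150:290],None,fx=2.8,fy=3))
cv2.imwrite('pics/d2.png',np.hstack(o))
```

```text
(no output)
```

View pics/d2.png

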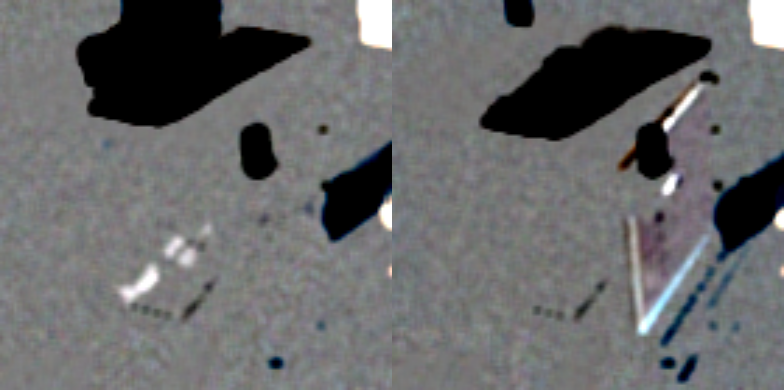

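```bash
python3 -m pendant '{"xyz":[[0.005,0.035,0],[0.005,0.042,0],[0.005,0.042,0],[0.005,0.042,0],[0.006,0.042,0],[0.006,0.042,0],[0.006,0.042,0],[0.006,0.042,0],[0.005,0.035,-0.01],[0,0,0]],"turn":[0,0,0,0,0.12,0.15,0.15,0.15,0.15,0]}' 1 >/dev/null; python3 st.py
```

```text
t 32.0 pos [0.5499 0.0623 0.3214] jaw 33.72 F [-0.3  0.1  0.1] w 0.0872 q [ 40.   9. -53.  87.   5.  86.  21.] tilt [ 0.012  0.043 -0.999]
```

Run:
```python
from h import *
T=Twc('wrist'); pic('wrist','w16.png'); look('wrist',['pot1']); look('top',['pot1']) if pic('top','t16.png') is not None else 0
print(proj('wrist',[.5555,.132,.068],T))
```

```text
wrist pot1 [(0.73, [0.588, 0.115, -0.0026])]
top pot1 [(0.76, [0.517, 0.284, -0.0023]), (0.59, [0.5902, 0.1283, 0.001]), (0.59, [0.5244, 0.397, -0.0016]), (0.39, [0.5522, -0.1966, 0.0094])]
[346.6 122.8]
```

View pics/w16.png

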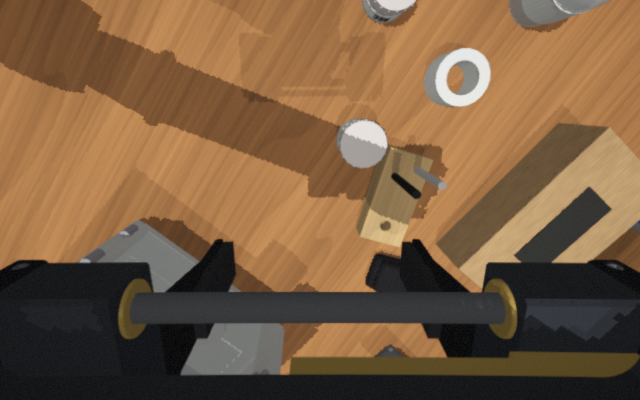

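Run:
```python
from h import *
print(ray('wrist',362,143,.068))
im=cv2.imread('pics/t16.png'); cv2.imwrite('pics/t16c.png',cv2.resize(im[120:270,190:370],None,fx=4,fy=4,interpolation=cv2.INTER_CUBIC))
```

```text
[0.587  0.1162 0.068 ]
```

View pics/t16c.png

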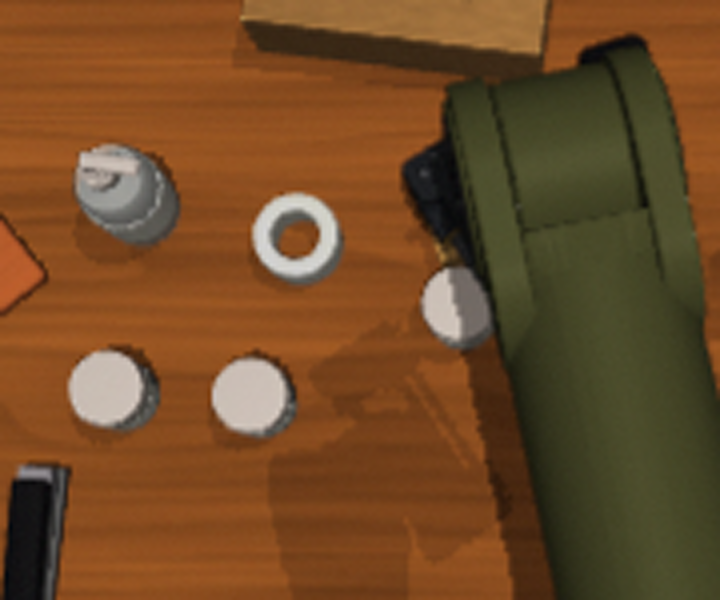

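```bash
python3 -m pendant '{"xyz":[[0.005,0.01,0],[0.005,0.01,0],[0.006,0.01,0],[0.006,0.01,-0.015],[0.006,0.01,-0.02],[0.006,0.008,-0.02],[0.003,0,-0.02],[0,0,0]],"turn":[0.186,0.186,0.186,0.186,0.186,0.186,0.186,0]}' 1 >/dev/null; python3 st.py;  python3 - <<'E'
from h import *
T=Twc('wrist'); pic('wrist','w17.png'); look('wrist',['pot1','block']) 
print(proj('wrist',[.587,.12,.068],T))
E
```

```text
t 33.2 pos [0.5924 0.0998 0.2456] jaw 108.09 F [0.4 0.3 0.6] w 0.0872 q [ 37.  24. -63.  86.  19.  84.  82.] tilt [-0.031  0.021 -0.999]
wrist pot1 [(0.91, [0.5132, 0.2876, 0.0039]), (0.69, [0.5867, 0.1173, 0.0008]), (0.63, [0.5272, 0.3957, -0.0009])]
wrist block [(0.67, [0.675, 0.0871, -0.0046])]
[331.6 181.8]
```

View pics/w17.png

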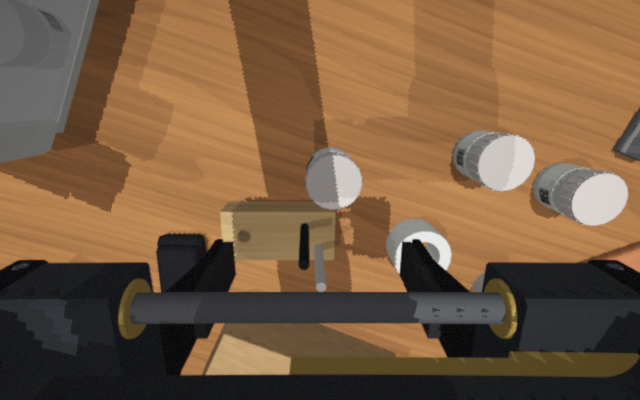

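```bash
python3 - <<'E'
from h import *
print(ray('wrist',334,178,.068),ray('wrist',334,179.5,.068))
E
python3 -m pendant '{"xyz":[[-0.003,0.01,-0.02],[-0.004,0.01,-0.02],[0,0,-0.02],[0,0,-0.02],[0,0,-0.02],[0,0,0]],"turn":[0,0,0,0,0,0]}' 1 >/dev/null; python3 st.py;  python3 - <<'E'
from h import *
T=Twc('wrist'); pic('wrist','w18.png'); look('wrist',['pot1']) 
print(proj('wrist',[.585,.1205,.068],T))
E
```

```text
[0.5845 0.1227 0.068 ] [0.586  0.1232 0.068 ]
t 34.1 pos [0.5854 0.1215 0.1429] jaw 107.72 F [-0.2 -0.1 -0.1] w 0.087 q [ 34.  27. -60.  94.  23.  74.  77.] tilt [-0.024  0.02  -1.   ]
wrist pot1 [(0.93, [0.5856, 0.1205, -0.0011]), (0.6, [0.5139, 0.2886, 0.0024]), (0.57, [0.5253, 0.3971, 0.0006])]
[312.3 211.8]
```

View pics/w18.png

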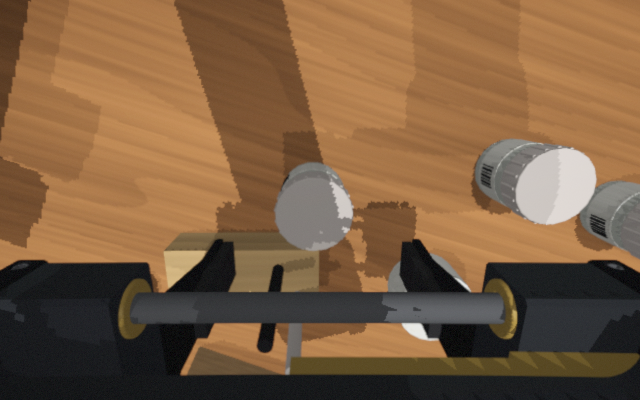

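Run:
```python
from h import *
print(ray('wrist',314,206,.068),ray('wrist',314,208,.068))
```

```text
[0.5824 0.1213 0.068 ] [0.5839 0.1218 0.068 ]
```

```bash
python3 -m pendant '{"xyz":[[-0.0025,0,-0.015],[0,0,-0.015],[0,0,-0.015],[0,0,-0.015],[0,0,-0.015],[0,0,-0.012],[0,0,0]],"turn":[0,0,0,0,0,0,0]}' 1 >/dev/null; python3 st.py
python3 - <<'E'
from h import *
T=Twc('wrist'); pic('wrist','w19.png')
E
```

```text
t 35.08 pos [0.5843 0.122  0.0523] jaw 107.7 F [-0.7 -0.5  0. ] w 0.0873 q [ 31.  32. -57.  99.  28.  65.  74.] tilt [-0.02   0.021 -1.   ]
```

View pics/w19.png

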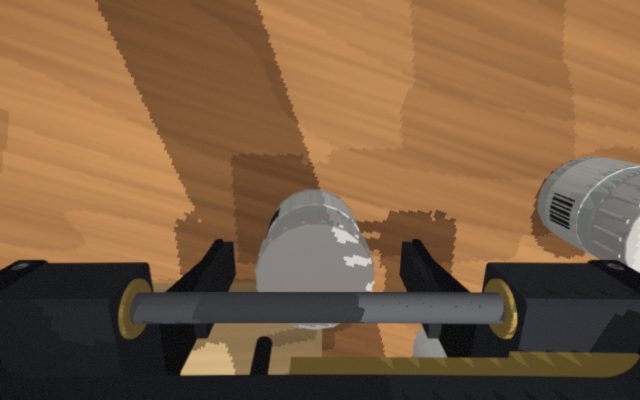

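```bash
python3 -m pendant '{"xyz":[[-0.001,0,-0.007],[0,0,-0.007],[0,0,0]],"turn":[0,0,0]}' 1 >/dev/null; python3 st.py; python3 -m pendant '{"xyz":[[0,0,0],[0,0,0],[0,0,0],[0,0,0],[0,0,0]],"turn":[0,0,0,0,0]}' 0 35 >/dev/null; python3 st.py; python3 -m pendant '{"xyz":[[0,0,0.015],[0,0,0.02],[0,0,0.02],[0,0,0.03],[0,0,0.03],[0,0,0.03],[0,0,0]],"turn":[0,0,0,0,0,0,0]}' >/dev/null; python3 st.py
```

```text
t 35.5 pos [0.5845 0.1225 0.0391] jaw 107.69 F [-0.2  0.4 -0. ] w 0.0872 q [ 30.  33. -56. 100.  29.  64.  73.] tilt [-0.017  0.021 -1.   ]
t 36.12 pos [0.5851 0.1223 0.0398] jaw 107.67 F [ 0.1 -0.6 -1.4] w 0.0571 q [ 30.  33. -56. 100.  29.  64.  73.] tilt [-0.015  0.021 -1.   ]
t 37.0 pos [0.5852 0.1238 0.1973] jaw 107.78 F [-0.9 -0.1 -1.9] w 0.0571 q [ 35.  24. -62.  91.  20.  78.  78.] tilt [-0.01   0.022 -1.   ]
```

```bash
python3 -m pendant '{"xyz":[[0,-0.01,0.03],[0,-0.015,0.03],[-0.005,-0.02,0.03],[-0.005,-0.025,0.03],[-0.005,-0.025,0.02],[-0.005,-0.025,0.01],[-0.005,-0.03,0],[-0.005,-0.03,0],[-0.005,-0.03,0],[0,0,0]],"turn":[-0.15,-0.18,-0.18,-0.18,-0.18,-0.18,-0.18,-0.18,-0.18,0]}' >/dev/null; python3 st.py
```

```text
t 38.25 pos [ 0.5427 -0.0917  0.3467] jaw 13.9 F [ 0.1 -0.3 -1.4] w 0.0571 q [ 50.   7. -46.  85.   4.  89.  18.] tilt [ 0.018  0.014 -1.   ]
```

```bash
python3 -m pendant '{"xyz":[[-0.006,-0.03,0],[-0.006,-0.033,0],[-0.006,-0.033,0],[-0.006,-0.033,0],[-0.006,-0.033,0],[-0.006,-0.025,0],[0,-0.018,0],[0,0,0]],"turn":[-0.13,-0.13,-0.13,0,0,0,0,0]}' >/dev/null; python3 st.py
python3 - <<'E'
from h import *
pic('scene','s20.png'); pic('wrist','w20.png')
look('scene',['pot1']); look('wrist',['pot1','slot'])
E
```

```text
t 39.25 pos [ 0.5068 -0.2902  0.3428] jaw -7.49 F [ 0.4 -0.  -2.4] w 0.0573 q [ 59.  11. -37.  81.   5.  90.  16.] tilt [ 0.019  0.015 -1.   ]
scene pot1 [(0.69, [0.5188, 0.28, 0.0014]), (0.65, [0.5083, -0.2903, 0.2996]), (0.55, [0.5218, 0.392, 0.0012]), (0.29, [0.646, 0.2524, 0.0004])]
wrist pot1 [(0.74, [0.5027, -0.294, 0.3023])]
wrist slot []
```

View pics/w20.png

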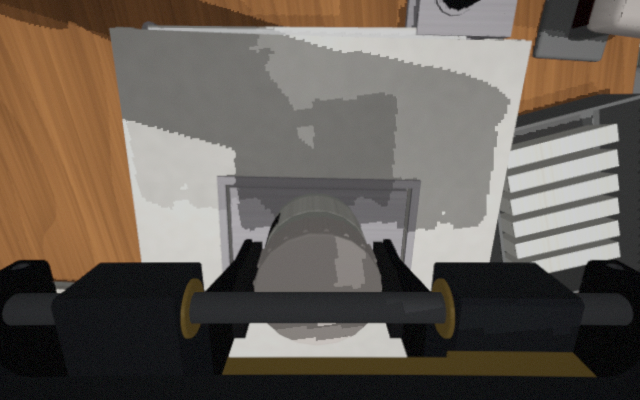

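```bash
python3 -m pendant '{"xyz":[[-0.0005,-0.01,-0.005],[0,-0.01,-0.012],[0,-0.002,-0.012],[0,-0.001,-0.012],[0,0,0]],"turn":[-0.02,0,0,0,0]}' >/dev/null; python3 st.py
```

```text
t 40.12 pos [ 0.5064 -0.3116  0.2988] jaw -8.47 F [-0.   0.2 -1.8] w 0.0571 q [ 60.  13. -36.  84.   6.  85.  16.] tilt [ 0.018  0.014 -1.   ]
```

```bash
python3 -m pendant '{"xyz":[[-0.001,0,-0.012],[0,-0.001,-0.012],[0,-0.001,-0.012],[0,-0.001,-0.012],[0,0,0]],"turn":[0,0,0,0,0]}' >/dev/null; python3 st.py;  python3 -m pendant '{"xyz":[[-0.001,0,-0.012],[-0.001,-0.001,-0.012],[0,-0.001,-0.014],[0,0,0]],"turn":[0,0,0,0]}' >/dev/null; python3 st.py
```

```text
t 40.75 pos [ 0.5088 -0.3104  0.2543] jaw -8.21 F [-0.7  4.2 -0.7] w 0.0571 q [ 60.  13. -36.  88.   7.  80.  16.] tilt [ 0.026  0.014 -1.   ]
t 41.25 pos [ 0.5068 -0.3119  0.2132] jaw -8.15 F [ 0.4  3.1 -2. ] w 0.0573 q [ 60.  14. -36.  92.   7.  75.  16.] tilt [ 0.026  0.014 -1.   ]
```

```bash
python3 -m pendant '{"xyz":[[-0.001,0.001,-0.005],[0,0,0]],"turn":[0,0]}' >/dev/null; python3 st.py; python3 -m pendant '{"xyz":[[0,0,0],[0,0,0],[0,0,0],[0,0,0]],"turn":[0,0,0,0]}' 1 >/dev/null; python3 st.py; python3 -m pendant '{"xyz":[[0,0,0.012],[0,0,0.02],[0,0,0.03],[0,0,0.03],[0,0,0.03],[0,0,0]],"turn":[0,0,0,0,0,0]}' >/dev/null; python3 st.py
python3 - <<'E'
from h import *
pic('scene','s21.png'); pic('wrist','w21.png')
im=cv2.imread('pics/s21.png'); cv2.imwrite('pics/s21c.png',cv2.resize(im[90:240,120:320],None,fx=4,fy=4,interpolation=cv2.INTER_CUBIC))
look('scene',['pot1'])
E
```

```text
t 41.5 pos [ 0.5052 -0.3109  0.2072] jaw -8.18 F [-1.   3.  -2.4] w 0.0572 q [ 60.  14. -36.  92.   7.  75.  16.] tilt [ 0.025  0.015 -1.   ]
t 42.0 pos [ 0.5078 -0.3123  0.2099] jaw -8.2 F [2.2 1.5 0.7] w 0.0846 q [ 60.  14. -36.  92.   7.  75.  16.] tilt [ 0.032  0.011 -0.999]
t 42.75 pos [ 0.5028 -0.3157  0.3378] jaw -8.42 F [-0.8  0.2  0.1] w 0.087 q [ 60.  12. -36.  80.   6.  89.  17.] tilt [ 0.024  0.006 -1.   ]
scene pot1 [(0.95, [0.5206, 0.2831, 0.0027]), (0.44, [0.518, 0.3903, 0.0019])]
```

View pics/s21c.png

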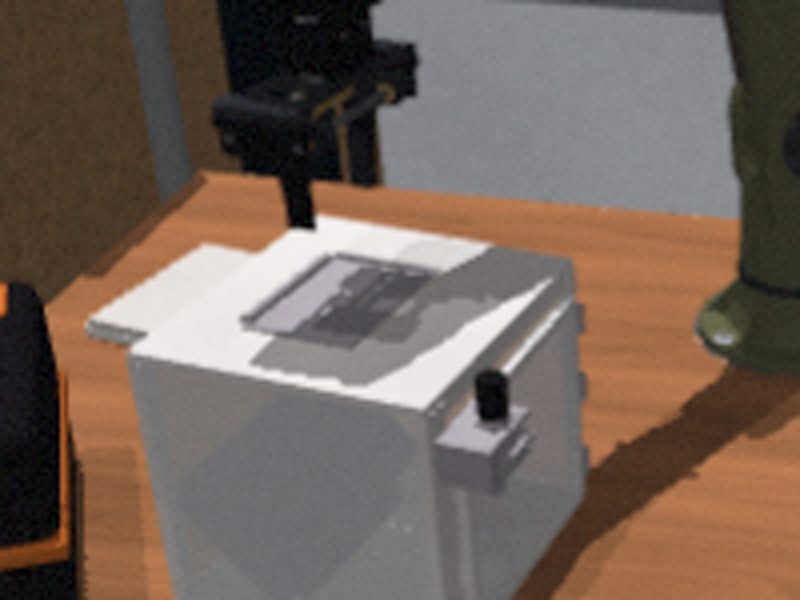

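View pics/w21.png

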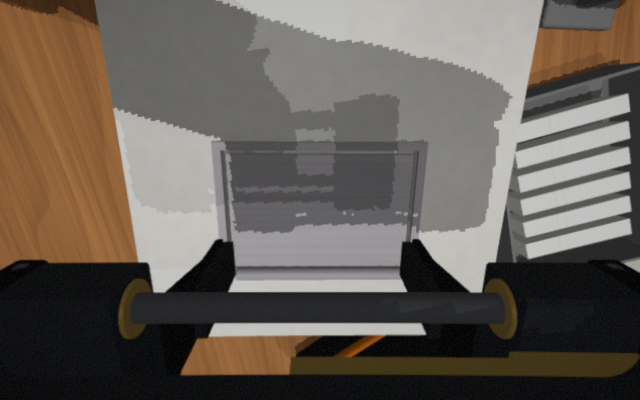

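```bash
python3 -m pendant '{"xyz":[[0,0.03,0],[0,0.042,0],[0,0.045,0],[0,0.045,0],[0,0.045,0],[0,0.045,0],[0,0.045,0],[0,0.045,0],[0,0.045,0],[0,0.045,0]],"turn":[0,0,0,0,0,0,0,0,0,0]}' 1 >/dev/null;python3 -m pendant '{"xyz":[[0,0.045,-0.02],[0,0.035,-0.025],[0,0.03,-0.025],[0,0.02,-0.02],[0,0,0]],"turn":[0,0,0,0,0]}' 1 >/dev/null; python3 st.py
python3 - <<'E'
from h import *
T=Twc('wrist'); pic('wrist','w22.png'); look('wrist',['pot1']); print(proj('wrist',[.517,.2825,.068],T))
E
```

```text
t 44.77 pos [0.4865 0.2563 0.2209] jaw -8.86 F [ 0.4 -0.6  0.8] w 0.087 q [ 24.  15. -62.  96.  13.  78. -49.] tilt [-0.011  0.006 -1.   ]
wrist pot1 [(0.94, [0.5145, 0.2874, -0.0012]), (0.81, [0.5239, 0.3961, -0.0043])]
[348.5 152. ]
```

View pics/w22.png

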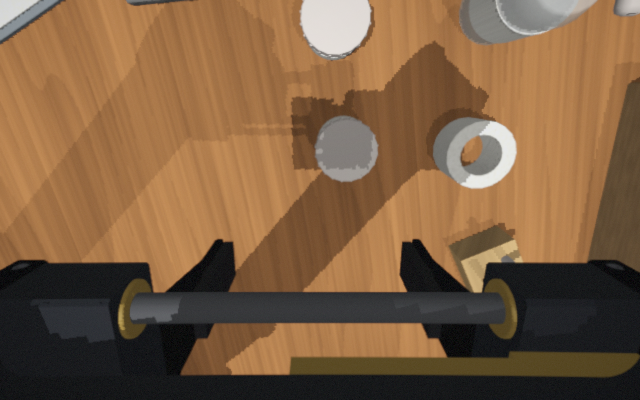

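```bash
python3 - <<'E'
from h import *
print(ray('wrist',347,148,.068))
E
python3 -m pendant '{"xyz":[[0.015,0.015,-0.01],[0.015,0.014,-0.02],[0,0,-0.025],[0,0,-0.025],[0,0,-0.02],[0,0,0]],"turn":[0,0,0,0,0,0]}' 1 >/dev/null; python3 st.py
```

```text
[0.5187 0.2844 0.068 ]
t 45.62 pos [0.5272 0.2749 0.1254] jaw -9.99 F [0.1 0.1 0.6] w 0.087 q [ 16.  25. -57.  97.  23.  70. -57.] tilt [ 0.004  0.002 -1.   ]
```

```bash
python3 -m pendant '{"xyz":[[-0.01,0.01,0],[0,0,-0.015],[0,0,-0.015],[0,0,0]],"turn":[0,0,0,0]}' 1 >/dev/null; python3 st.py
python3 - <<'E'
from h import *
T=Twc('wrist'); pic('wrist','w23.png'); look('wrist',['pot1']); print(proj('wrist',[.517,.2845,.068],T))
E
```

```text
t 46.12 pos [0.5175 0.286  0.096 ] jaw -10.01 F [-0.2 -1.   0.3] w 0.0871 q [ 14.  27. -56.  99.  24.  67. -59.] tilt [ 0.007  0.002 -1.   ]
wrist pot1 [(0.98, [0.5161, 0.2901, 0.0049]), (0.69, [0.5251, 0.3958, 0.0005])]
[317.9 239.9]
```

View pics/w23.png

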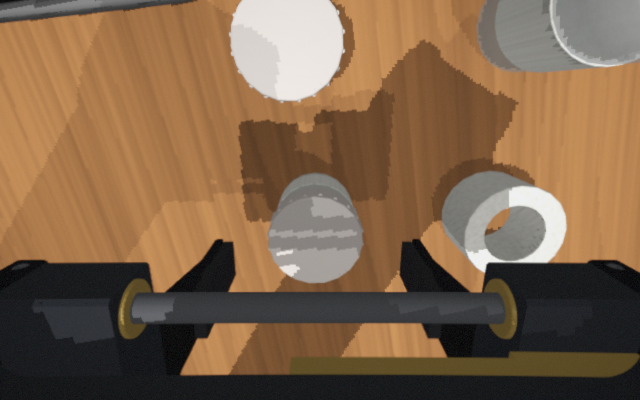

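Cap centre is at (316,237) against a predicted (318,240), so I'm aligned. I'll descend, grip and lift.

```bash
python3 -m pendant '{"xyz":[[-0.0005,0,-0.015],[0,0,-0.015],[0,0,-0.015],[0,0,-0.012],[0,0,0]],"turn":[0,0,0,0,0]}' 1 >/dev/null; python3 st.py; python3 -m pendant '{"xyz":[[0,0,0],[0,0,0],[0,0,0],[0,0,0],[0,0,0]],"turn":[0,0,0,0,0]}' 0 35 >/dev/null; python3 st.py
```

```text
t 46.85 pos [0.5176 0.2859 0.0355] jaw -10.06 F [-0.6  0.4 -0.1] w 0.0871 q [ 12.  31. -54. 102.  28.  61. -62.] tilt [ 0.008  0.003 -1.   ]
t 47.48 pos [0.5185 0.2867 0.0369] jaw -10.06 F [-0.5  0.3 -2. ] w 0.0569 q [ 12.  31. -54. 102.  28.  61. -62.] tilt [ 0.01   0.004 -1.   ]
```

```bash
python3 -m pendant '{"xyz":[[0,0,0.015],[0,0,0.025],[0,0,0.03],[0,0,0.03],[0,-0.01,0.035],[0,-0.025,0.035],[0,-0.035,0.035],[0,-0.035,0.035],[0,-0.04,0.03],[0,-0.042,0.02]],"turn":[0,0,0,0,0,0,0,0,0,0]}' >/dev/null; python3 st.py;  python3 -m pendant '{"xyz":[[0,-0.042,0.01],[0,-0.042,0],[0,-0.042,0],[0,-0.042,0],[0,-0.042,0],[0,-0.042,0],[0,-0.042,0],[0,-0.042,0],[0,-0.02,0],[0,0,0]],"turn":[0,0,0,0,0,0,0,0,0,0]}' >/dev/null; python3 st.py
```

```text
t 48.73 pos [0.5143 0.1011 0.3434] jaw -9.23 F [ 0.1 -0.5 -2.1] w 0.0572 q [ 44.   4. -61.  88.   4.  89. -26.] tilt [ 0.015  0.005 -1.   ]
t 49.98 pos [ 0.5127 -0.2624  0.3653] jaw -8.94 F [ 0.4  0.2 -1.2] w 0.0573 q [ 63.  10. -45.  80.   7.  91.  11.] tilt [ 0.028 -0.004 -1.   ]
```

```bash
python3 -m pendant '{"xyz":[[-0.004,-0.02,-0.005],[-0.003,-0.02,-0.01],[0,-0.01,-0.015],[0,0,-0.015],[0,0,-0.015],[0,0,0]],"turn":[0,0,0,0,0,0]}' >/dev/null; python3 st.py
python3 - <<'E'
from h import *
T=Twc('wrist'); pic('wrist','w24.png')
E
```

```text
t 50.73 pos [ 0.5056 -0.3098  0.3003] jaw -8.53 F [0.9 0.3 0.3] w 0.0574 q [ 66.  13. -43.  85.   8.  85.  14.] tilt [ 0.027 -0.001 -1.   ]
```

View pics/w24.png

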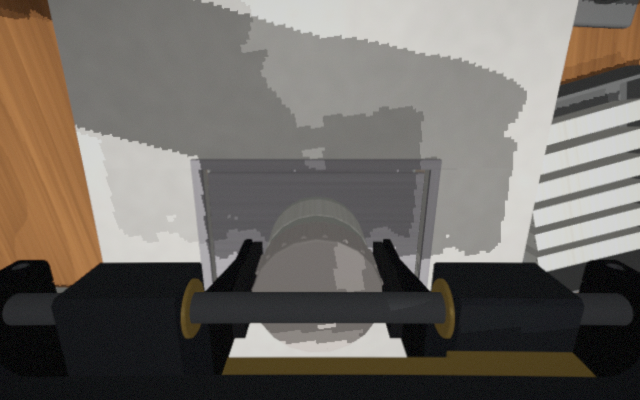

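```bash
python3 -m pendant '{"xyz":[[-0.001,0,-0.012],[0,-0.001,-0.012],[0,-0.001,-0.012],[0,-0.001,-0.012],[0,0,0]],"turn":[0,0,0,0,0]}' >/dev/null; python3 st.py;  python3 -m pendant '{"xyz":[[-0.001,-0.001,-0.012],[-0.001,-0.001,-0.012],[0,-0.001,-0.012],[0,0,0]],"turn":[0,0,0,0]}' >/dev/null; python3 st.py
```

```text
t 51.4 pos [ 0.5079 -0.309   0.2565] jaw -8.27 F [-1.3  3.6  0.8] w 0.0571 q [ 66.  13. -43.  89.   9.  79.  14.] tilt [ 0.034 -0.003 -0.999]
t 51.9 pos [ 0.5067 -0.3111  0.2181] jaw -8.18 F [ 0.7  1.5 -1. ] w 0.0569 q [ 66.  15. -43.  92.   9.  75.  14.] tilt [ 0.036 -0.003 -0.999]
```

```bash
python3 -m pendant '{"xyz":[[-0.001,0,-0.012],[0,0,-0.001],[0,0,0]],"turn":[0,0,0]}' >/dev/null; python3 st.py; python3 -m pendant '{"xyz":[[0,0,0],[0,0,0],[0,0,0],[0,0,0]],"turn":[0,0,0,0]}' 1 >/dev/null; python3 st.py; python3 -m pendant '{"xyz":[[0,0,0.012],[0,0,0.02],[0,0,0.03],[0,0,0.03],[0,0,0.03],[0,0,0]],"turn":[0,0,0,0,0,0]}' >/dev/null; python3 st.py
python3 - <<'E'
from h import *
pic('scene','s25.png'); pic('wrist','w25.png')
im=cv2.imread('pics/s25.png'); cv2.imwrite('pics/s25c.png',cv2.resize(im[90:240,120:320],None,fx=4,fy=4,interpolation=cv2.INTER_CUBIC))
look('scene',['pot1'])
E
```

```text
t 52.27 pos [ 0.5048 -0.3112  0.2032] jaw -8.21 F [ 1.4  2.3 -0.2] w 0.0571 q [ 66.  15. -42.  94.  10.  74.  14.] tilt [ 0.034 -0.002 -0.999]
t 52.77 pos [ 0.5073 -0.3124  0.2057] jaw -8.23 F [2.4 1.7 1.5] w 0.0849 q [ 66.  15. -42.  93.  10.  74.  14.] tilt [ 0.04  -0.005 -0.999]
t 53.52 pos [ 0.5022 -0.3156  0.3334] jaw -8.44 F [-0.2 -0.8 -0.2] w 0.087 q [ 66.  12. -43.  82.   8.  88.  15.] tilt [ 0.032 -0.01  -0.999]
scene pot1 [(0.46, [0.5204, 0.3938, 0.0025])]
```

View pics/s25c.png

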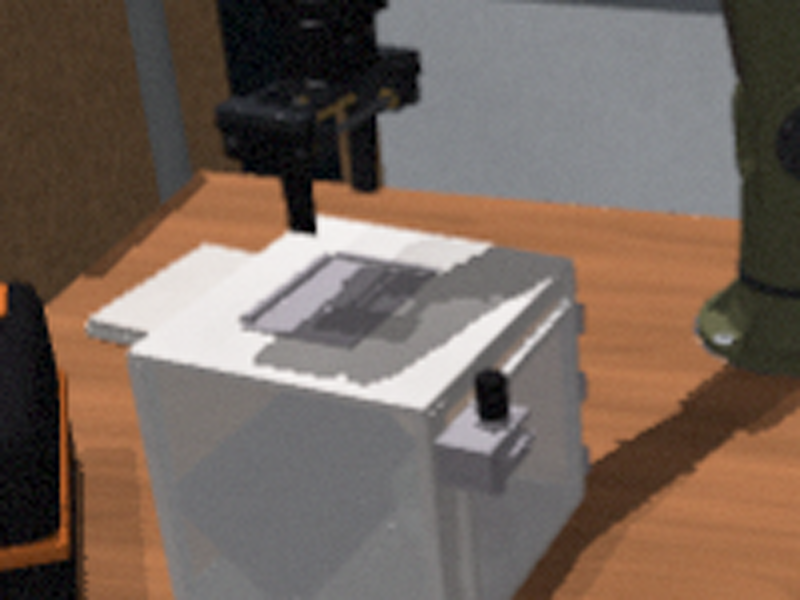

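View pics/w25.png

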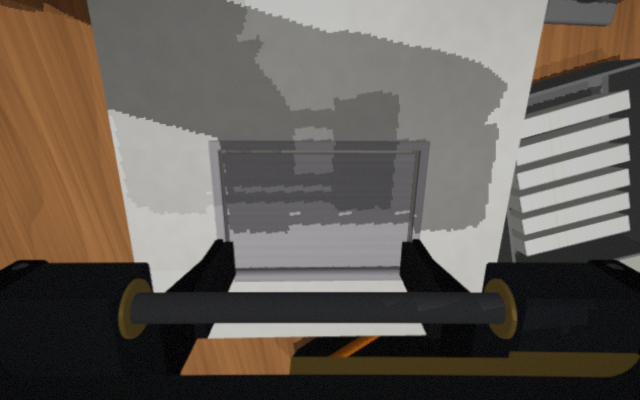

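```bash
python3 -m pendant '{"xyz":[[0,0.03,0],[0,0.042,0],[0.001,0.045,0],[0.001,0.045,0],[0.001,0.045,0],[0.001,0.045,0],[0.001,0.045,0],[0.001,0.045,0],[0.002,0.045,0],[0.002,0.045,0]],"turn":[0,0,0,0,0,0,0,0,0,0]}' 1 >/dev/null;python3 -m pendant '{"xyz":[[0.002,0.045,0],[0.004,0.045,-0.01],[0.005,0.045,-0.015],[0.005,0.04,-0.015],[0.005,0.03,-0.015],[0.005,0.02,-0.015],[0,0,0]],"turn":[0,0,0,0,0,0,0]}' 1 >/dev/null; python3 st.py
python3 - <<'E'
from h import *
T=Twc('wrist'); pic('wrist','w26.png'); look('wrist',['pot1']); print(proj('wrist',[.522,.394,.068],T))
E
```

```text
t 55.8 pos [0.5225 0.3519 0.2329] jaw -9.03 F [-0.4  0.3  0.4] w 0.087 q [  8.  28. -63.  83.  25.  85. -63.] tilt [-0.007 -0.016 -1.   ]
wrist pot1 [(0.57, [0.5255, 0.3949, -0.0019])]
[311.4 134.6]
```

View pics/w26.png

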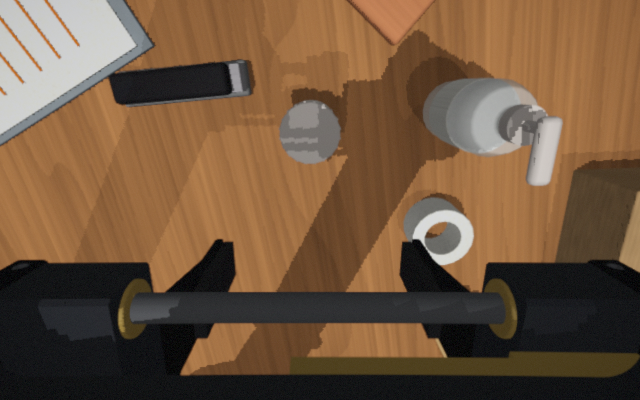

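```bash
python3 -m pendant '{"xyz":[[0,0.02,-0.005],[-0.001,0.02,-0.02],[0,0.003,-0.025],[0,0,-0.025],[0,0,-0.02],[0,0,0]],"turn":[0,0,0,0,0,0]}' 1 >/dev/null; python3 st.py
```

```text
t 56.65 pos [0.5286 0.3859 0.1426] jaw -9.94 F [ 0.2  0.1 -0.6] w 0.0872 q [  3.  34. -59.  86.  30.  77. -69.] tilt [ 0.006 -0.019 -1.   ]
```

```bash
python3 -m pendant '{"xyz":[[-0.007,0.01,0],[0,0,-0.015],[0,0,-0.015],[0,0,-0.012],[0,0,0]],"turn":[0,0,0,0,0]}' 1 >/dev/null; python3 st.py
python3 - <<'E'
from h import *
T=Twc('wrist'); pic('wrist','w27.png'); look('wrist',['pot1']); print(proj('wrist',[.521,.396,.068],T))
E
```

```text
t 57.27 pos [0.5219 0.3969 0.0999] jaw -9.98 F [-0.5 -0.2  0.2] w 0.0868 q [  1.  36. -57.  89.  32.  73. -71.] tilt [ 0.008 -0.017 -1.   ]
wrist pot1 [(0.65, [0.5242, 0.3959, 0.0003])]
[316.9 235.4]
```

View pics/w27.png

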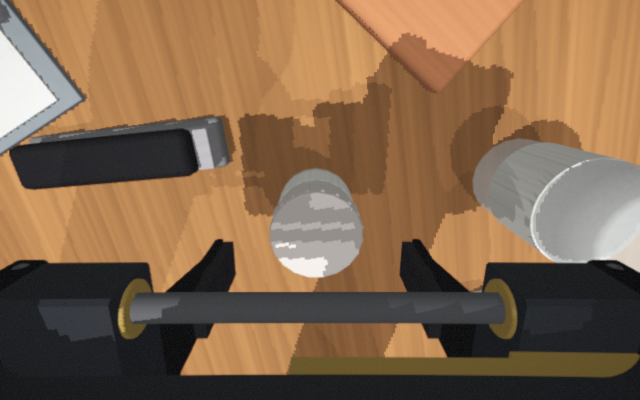

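```bash
python3 -m pendant '{"xyz":[[-0.001,0,-0.015],[0,0,-0.015],[0,0,-0.015],[0,0,-0.014],[0,0,0]],"turn":[0,0,0,0,0]}' 1 >/dev/null; python3 st.py; python3 -m pendant '{"xyz":[[0,0,0],[0,0,0],[0,0,0],[0,0,0],[0,0,0]],"turn":[0,0,0,0,0]}' 0 35 >/dev/null; python3 st.py
```

```text
t 58.0 pos [0.5212 0.3971 0.0378] jaw -10.0 F [ 0.5 -0.   0. ] w 0.0868 q [ -1.  39. -55.  92.  35.  68. -74.] tilt [ 0.009 -0.016 -1.   ]
t 58.62 pos [0.522  0.398  0.0393] jaw -10.01 F [-0.5 -0.8 -1.3] w 0.0572 q [ -1.  39. -55.  92.  35.  68. -74.] tilt [ 0.011 -0.015 -1.   ]
```

```bash
python3 -m pendant '{"xyz":[[0,0,0.015],[0,0,0.025],[0,0,0.03],[0,0,0.03],[0,0,0.035],[0,-0.01,0.035],[0,-0.02,0.035],[0,-0.035,0.035],[0,-0.04,0.03],[0,-0.042,0.02]],"turn":[0,0,0,0,0,0,0,0,0,0]}' >/dev/null; python3 st.py;  python3 -m pendant '{"xyz":[[0,-0.042,0],[0,-0.042,0],[0,-0.042,0],[0,-0.042,0],[0,-0.042,0],[0,-0.042,0],[0,-0.042,0],[0,-0.042,0],[0,-0.042,0],[0,0,0]],"turn":[0,0,0,0,0,0,0,0,0,0]}' >/dev/null; python3 st.py
```

```text
t 59.88 pos [0.5167 0.2522 0.3457] jaw -9.31 F [-0.3 -0.5 -1. ] w 0.057 q [ 25.  17. -67.  81.  17.  92. -50.] tilt [ 0.013 -0.011 -1.   ]
t 61.12 pos [ 0.5131 -0.1343  0.3564] jaw -9.03 F [ 0.1  0.9 -0.7] w 0.0569 q [ 66.   4. -57.  87.   4.  89.  -0.] tilt [ 0.026 -0.022 -0.999]
```

```bash
python3 -m pendant '{"xyz":[[-0.001,-0.03,0],[-0.001,-0.035,0],[-0.001,-0.035,0],[-0.001,-0.035,0],[-0.001,-0.025,-0.005],[0,-0.012,-0.01],[0,0,-0.015],[0,0,0]],"turn":[0,0,0,0,0,0,0,0]}' >/dev/null; python3 st.py
```

```text
t 62.12 pos [ 0.5105 -0.2972  0.329 ] jaw -7.94 F [-0.4  0.2 -1.1] w 0.0574 q [ 71.  13. -52.  82.  11.  87.  12.] tilt [ 0.03  -0.021 -0.999]
```

```bash
python3 -m pendant '{"xyz":[[-0.004,-0.009,0],[-0.002,-0.004,-0.015],[0,-0.001,-0.012],[0,0,0]],"turn":[-0.014,0,0,0]}' >/dev/null; python3 st.py
python3 - <<'E'
from h import *
T=Twc('wrist'); pic('wrist','w28.png')
E
```

```text
t 62.62 pos [ 0.5044 -0.31    0.3005] jaw -8.63 F [-0.4 -0.6 -0.5] w 0.057 q [ 72.  13. -51.  85.  11.  84.  12.] tilt [ 0.03  -0.022 -0.999]
```

View pics/w28.png

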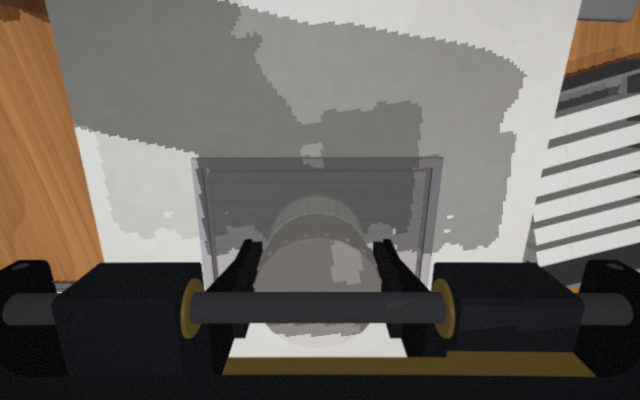

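```bash
python3 -m pendant '{"xyz":[[0,0,-0.012],[0,-0.001,-0.012],[0,-0.001,-0.012],[0,-0.001,-0.012],[0,0,0]],"turn":[0,0,0,0,0]}' >/dev/null; python3 st.py;  python3 -m pendant '{"xyz":[[-0.001,-0.001,-0.012],[-0.001,-0.001,-0.012],[0,-0.001,-0.012],[0,0,0]],"turn":[0,0,0,0]}' >/dev/null; python3 st.py
```

```text
t 63.3 pos [ 0.508  -0.3096  0.2552] jaw -8.4 F [-1.1  4.3 -0.5] w 0.0571 q [ 72.  15. -51.  89.  12.  79.  12.] tilt [ 0.037 -0.023 -0.999]
t 63.8 pos [ 0.5065 -0.3118  0.2164] jaw -8.33 F [ 0.5  2.3 -2.2] w 0.0568 q [ 72.  16. -50.  93.  13.  75.  11.] tilt [ 0.038 -0.022 -0.999]
```

```bash
python3 -m pendant '{"xyz":[[-0.001,0.0005,-0.009],[0,0,0]],"turn":[0,0]}' >/dev/null; python3 st.py; python3 -m pendant '{"xyz":[[0,0,0],[0,0,0],[0,0,0],[0,0,0]],"turn":[0,0,0,0]}' 1 >/dev/null; python3 st.py; python3 -m pendant '{"xyz":[[0,0,0.012],[0,0,0.02],[0,0,0.03],[0,0,0.03],[0,0.02,0.03],[0,0.04,0],[0,0,0]],"turn":[0,0,0,0,0,0,0]}' >/dev/null; python3 st.py
python3 - <<'E'
from h import *
pic('scene','s29.png'); pic('wrist','w29.png')
im=cv2.imread('pics/s29.png'); cv2.imwrite('pics/s29c.png',cv2.resize(im[90:240,120:320],None,fx=4,fy=4,interpolation=cv2.INTER_CUBIC))
look('scene',['pot1','door_push','pin']); look('wrist',['door_push','pin','slot'])
E
```

```text
t 64.05 pos [ 0.5049 -0.3113  0.2061] jaw -8.35 F [ 0.1  1.9 -2.5] w 0.0577 q [ 72.  16. -50.  94.  13.  74.  11.] tilt [ 0.037 -0.021 -0.999]
t 64.55 pos [ 0.5072 -0.3126  0.2085] jaw -8.37 F [2.  2.5 1.5] w 0.0846 q [ 72.  16. -50.  94.  13.  74.  11.] tilt [ 0.042 -0.025 -0.999]
t 65.42 pos [ 0.5017 -0.2559  0.3375] jaw -8.69 F [-0.4 -0.3 -0.3] w 0.0871 q [ 71.   8. -53.  86.   8.  87.  10.] tilt [ 0.034 -0.031 -0.999]
scene pot1 []
scene door_push [(0.87, [0.5518, -0.1685, 0.2071])]
scene pin []
wrist door_push [(0.94, [0.5487, -0.162, 0.2041])]
wrist pin []
wrist slot [(0.73, [0.5045, -0.314, 0.2532])]
```

View pics/s29c.png

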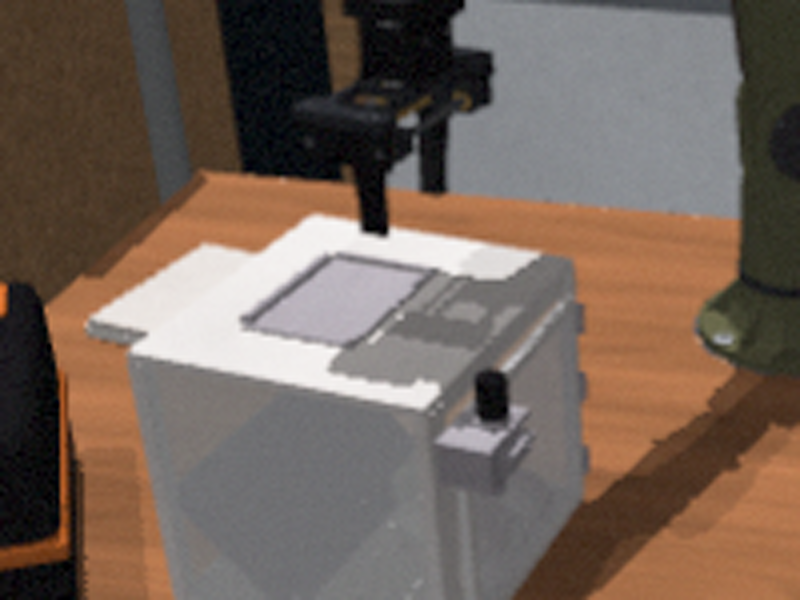

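View pics/w29.png

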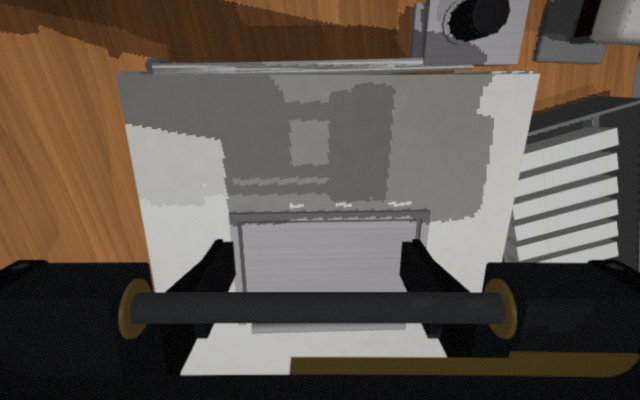

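All four pots are in and the flap is shut: in the wrist view it's flush from (235,215) to (425,320). The falling pots have nudged the door out by its pin play. I'll press it gently back onto its stop with the closed fingertips.

```bash
python3 -m pendant '{"xyz":[[0.01,0.03,0.01],[0.01,0.03,0],[0.01,0.03,0],[0.01,0.03,0],[0.01,0.03,0],[0,0.01,-0.03],[0,0,-0.03],[0,0,-0.03],[0,0,-0.025],[0,0,0]],"turn":[0,0,0,0,0,0,0,0,0,0]}' 0 >/dev/null; python3 st.py
python3 - <<'E'
from h import *
pic('wrist','w30.png')
E
```

```text
t 67.08 pos [ 0.5512 -0.0979  0.2257] jaw -9.3 F [-0.1  0.2 -0.8] w 0.0017 q [ 58.  12. -58.  96.  12.  76. -11.] tilt [ 0.031 -0.025 -0.999]
```

View pics/w30.png

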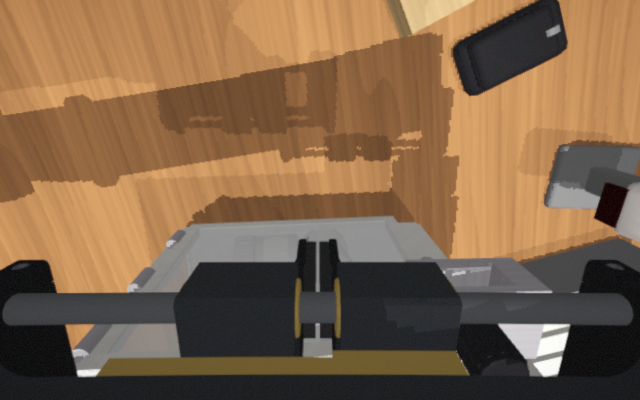

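```bash
python3 -m pendant '{"xyz":[[0,-0.01,-0.012],[0,-0.015,0],[0,-0.012,0],[0,-0.006,0],[0,0,0]],"turn":[0,0,0,0,0]}' >/dev/null; python3 st.py; python3 -m pendant '{"xyz":[[0,-0.003,0],[0,0,0]],"turn":[0,0]}' >/dev/null; python3 st.py; python3 -m pendant '{"xyz":[[0,-0.003,0]],"turn":[0]}' >/dev/null; python3 st.py
```

```text
t 67.75 pos [ 0.5539 -0.1464  0.2174] jaw -9.49 F [-0.1 -0.3  0.4] w 0.0002 q [ 61.  14. -56.  96.  13.  75.  -8.] tilt [ 0.038 -0.027 -0.999]
t 68.0 pos [ 0.554  -0.1489  0.2177] jaw -9.44 F [-0.5  0.4 -0.1] w 0.0004 q [ 61.  14. -56.  95.  13.  75.  -7.] tilt [ 0.039 -0.027 -0.999]
t 68.12 pos [ 0.5541 -0.1512  0.2178] jaw -9.37 F [-0.1 -0.1 -0.2] w 0.0007 q [ 61.  14. -56.  95.  13.  75.  -7.] tilt [ 0.039 -0.027 -0.999]
```

```bash
python3 -m pendant '{"xyz":[[0,0.002,0],[0,0,-0.007],[0,-0.002,0]],"turn":[0,0,0]}' >/dev/null; python3 st.py; for i in 1; do python3 -m pendant '{"xyz":[[0,-0.003,0]],"turn":[0]}' >/dev/null; python3 st.py; python3 -m pendant '{"xyz":[[0,-0.003,0]],"turn":[0]}' >/dev/null; python3 st.py; done
```

```text
t 68.5 pos [ 0.554  -0.1508  0.2102] jaw -9.33 F [-0.8  0.8 -0.4] w 0.0007 q [ 61.  14. -56.  96.  14.  74.  -7.] tilt [ 0.039 -0.027 -0.999]
t 68.62 pos [ 0.554  -0.1538  0.2101] jaw -9.31 F [-0.7  1.3  1.5] w 0.0006 q [ 61.  14. -56.  96.  14.  74.  -7.] tilt [ 0.038 -0.026 -0.999]
t 68.75 pos [ 0.5539 -0.1563  0.21  ] jaw -9.3 F [-0.9  2.1  0.5] w 0.0003 q [ 61.  15. -56.  96.  14.  74.  -7.] tilt [ 0.038 -0.025 -0.999]
```

```bash
python3 -m pendant '{"xyz":[[0,-0.003,0]],"turn":[0]}' >/dev/null; python3 st.py; python3 -m pendant '{"xyz":[[0,-0.003,0]],"turn":[0]}' >/dev/null; python3 st.py
```

```text
t 68.88 pos [ 0.5538 -0.1575  0.21  ] jaw -9.25 F [-1.8  7.1  1.8] w 0.0005 q [ 61.  15. -56.  96.  14.  74.  -6.] tilt [ 0.037 -0.022 -0.999]
t 69.0 pos [ 0.5537 -0.1575  0.21  ] jaw -9.13 F [-1.5  7.4  2.4] w 0.0005 q [ 61.  15. -56.  96.  14.  74.  -6.] tilt [ 0.037 -0.018 -0.999]
```

Door back on its stop (no further travel, 7 N). I'll back away, clear the arm and check.

```bash
python3 -m pendant '{"xyz":[[0,0.004,0],[0,0.02,0],[0,0.03,0.03],[-0.01,0.03,0.05],[-0.02,0.05,0.05],[-0.02,0.05,0.03],[-0.02,0.05,0],[-0.02,0.05,0],[0,0.03,0],[0,0,0]],"turn":[0,0,0,0,0,0,0,0,0,0]}' >/dev/null; python3 st.py
python3 - <<'E'
from h import *
pic('scene','s31.png'); pic('wrist','w31.png'); pic('top','t31.png')
im=cv2.imread('pics/s31.png'); a=cv2.resize(im[120:240,150:310],None,fx=4.5,fy=4.5,interpolation=cv2.INTER_CUBIC)
cv2.imwrite('pics/s31c.png',a)
for c in ('scene','top'): look(c,['pot1','label_roll','mouse','gel_bottle','stapler','pin'])
E
```

```text
t 70.25 pos [0.4611 0.1647 0.3653] jaw -8.81 F [-0.1 -0.5  0.5] w 0.0006 q [ 56.  -8. -71.  91.  -6.  90. -24.] tilt [ 0.043 -0.027 -0.999]
scene pot1 []
scene label_roll [(0.82, [0.6469, 0.2523, -0.0016]), (0.45, [0.5071, -0.3195, 0.2577])]
scene mouse [(0.59, [0.7734, -0.0151, 0.0025])]
scene gel_bottle [(0.57, [0.6745, 0.3889, 0.0])]
scene stapler [(0.82, [0.3973, 0.4551, 0.0005])]
scene pin [(0.29, [0.3955, 0.4578, -0.0003])]
top pot1 []
top label_roll [(0.71, [0.6493, 0.256, 0.0006])]
top mouse [(0.95, [0.7655, -0.0101, -0.0033])]
top gel_bottle [(0.6, [0.6748, 0.3932, -0.0028])]
top stapler [(0.69, [0.5062, -0.3, -0.0005]), (0.6, [0.398, 0.4639, -0.0055])]
top pin [(0.41, [0.6267, -0.1453, 0.15])]
```

View pics/s31c.png

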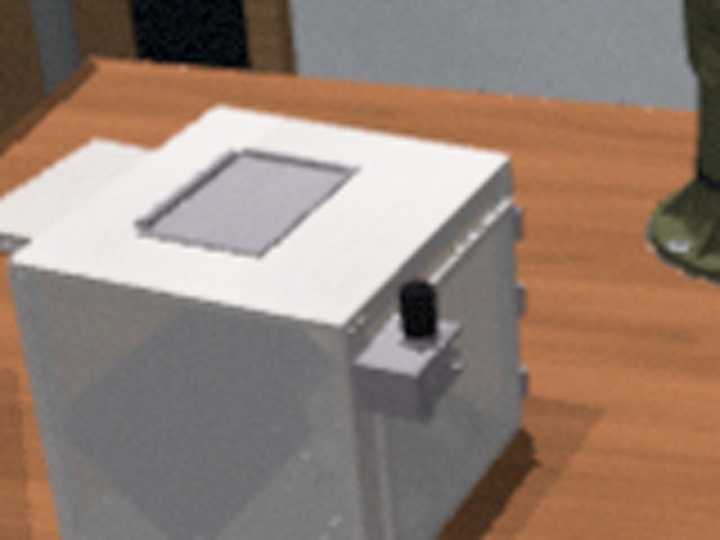

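View pics/t31.png

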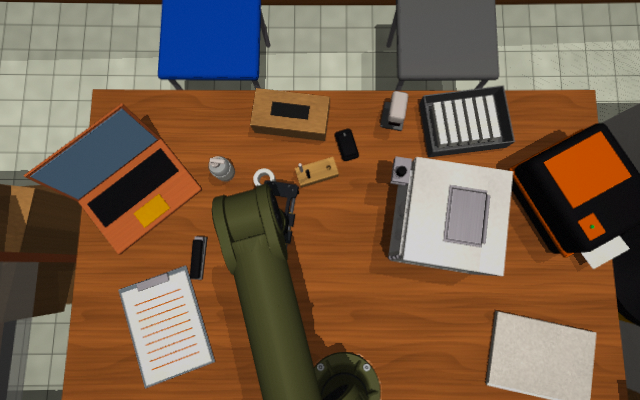

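View pics/s31.png

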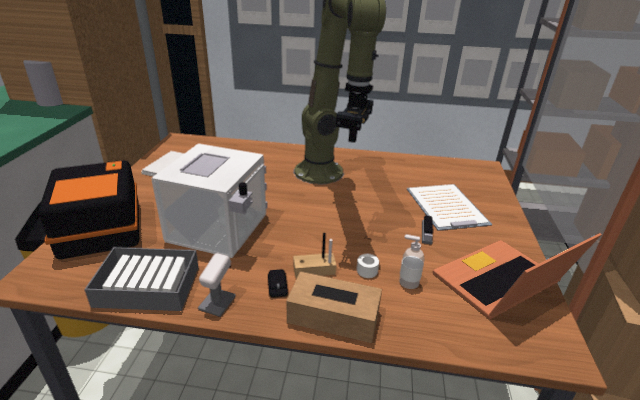

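The pictures show the door flush, the pin home with its flange on the lug at (418,345) in the crop, and the flap shut. No pots are left on the desk, the bystanders haven't moved, and the arm touches nothing. Handing in.

Run:
```python
from h import *
print(sign_off())
```

```text
the job is handed in; nothing more can be done
None
```

I shut the door, pinned it, then posted all four pots that were on the desk through the flap. I handed the job in at about 70 s, with the arm clear of everything.

- **Door:** It was pushed onto its stop (about 14–16 N, no further travel). The falling pots later nudged it out by the play in the pin holes, so after the last pot I pressed it gently back to the stop (about 7 N, no further travel). In the last pictures it is flush with the box.
- **Pin:** It stopped at seated height, and a check push met about 31 N with no further travel. Its flange rests on the top lug in the last scene picture.
- **Pots:** One had been knocked about 3 cm during the run, so I located it again before gripping. After each pot the wrist picture showed the flap flush. The last pictures show no pots on the desk, and the detector found none.
- **Bystanders:** The label roll, mouse, gel bottle and stapler read within a few millimetres of where they started.

**Not confirmed:** The box walls hide the inside in the camera pictures, so I did not see the pots in the box. That they are in rests on the releases, the flap closing and the desk being empty. The detector was also unreliable on the pin once it was home: it found nothing there in the scene picture and only a low-scoring match from above, so I judged the pin by eye and by the force.

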